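# Can up an air-sensitive specimen beside the diffractometer

### The arm

A 7-joint arm with a two-finger parallel gripper is mounted at the origin on the work surface. World frame = base frame: x ahead of the robot, y to its left, z up, the work surface at z = 0. Lengths are in m, angles in rad, forces in N, time in s.
With the tool pointing down it reaches from about 0.4 to 0.85 m from the base axis. Payload 4.5 kg.
Tool frame: the origin (TCP) lies at the very end of the fingers, on their centre line; the grasp point (between the pads) lies 19 mm behind it; z points along the fingers, y is the line along which they close (so a half turn about z gives the same grasp; the last joint's range is limited). The gripper opens to 88 mm and grips with 3 to 60 N. Pads are 18 mm wide; open, the fingers measure 123 mm over their backs; the gripper's body (75 mm by 187 mm) begins 45 mm behind the grasp point.
Start: joints at [1.36, 0.689, -0.195, 1.565, 0.157, 0.902, -0.215], TCP at [0.152, -0.606, 0.239] pointing down, gripper open.
Joint ranges: [-3.01, 3.01], [-0.46, 2.08], [-1.47, 1.51], [0.13, 2.56], [-1, 4.14], [0.04, 2.09], [-2.66, 2.66]. Speed limits (rad/s): [2.57, 2.57, 3.14, 3.14, 3.14, 3.14, 3.14].

### API

Orientations are given as a unit quaternion [x, y, z, w].
In Python, from rig import arm, get_image gives the robot as it stands.
- The arm moves only by the tool servo_tool, never from a script. Its argument "deltas" is a list that holds one entry, the list of rows, each a list of 4 numbers: the shift along the tool's x, y, z in m, then the turn about the tool's z in degrees. A call has 1 to 5 rows; each row is the pose to reach, as a shift and turn from the pose commanded when the call began, along the tool's axes at that moment; what a row does not reach only later rows make up. A row lasts 1/10 s, in which the tool goes at most 50 mm and 8.59 degrees, less where a joint would pass 70% of its speed; a pose out of reach is approached as far as the arm can. A call with a gripper value outside its range is refused whole. "grip" is the opening, from 0 (shut) to 1 (fully open), set as the call begins (left out, the last holds). The fingers move at their own pace and stop on an object; "squeeze" is the grip in N (left out, the last holds). Time passes only in rows, so rows that repeat a pose let the fingers close. It gives the time, the measured TCP pose, the force, the opening and the grip force at its end, in the units of the state.
- arm.read_state(): the state, without advancing time (a new reading comes with each control period).
- get_image(name): name is "scene" or "top"; returns a dict with "frame" (480x640x3 uint8, blue, green, red), "z_map" (480x640 float32, m along the optical axis (not along the pixel's ray), 0 where there is no reading), "fx", "fy", "cx", "cy" (pixels), "world_from_camera" (4x4, takes a point from camera to world coordinates). Camera axes: x right, y down, z forward; pixel columns grow to the right and rows downward; lengths in m; the calibration is good to about 2 mm. A picture is of the moment at which its call begins.
- arm.job_done(): hands the job in; it is judged then, once.
The state is a dict: "clock": time; "qpos": joint angles; "qd": joint speeds; "joint_torque": joint torques, N m; "eef_pos": TCP position; "tcp_rot": TCP orientation; "force": force on the tool from outside, world axes, zero at the start; "torque": the same for the moment, N m; "finger_gap": opening from 0.0 (shut) to 1.0 (fully open); "gripper_force": force on a finger pad.
Only numpy, scipy, OpenCV 4.12 (cv2) and the standard library are available. Lean on these libraries where they do the work, as an engineer would, in place of code of your own. Each camera call takes 0.05 s, during which the arm holds its last target. There are 200 camera calls.

### The job

Put the specimen away: take the blue-posted specimen from the black turntable and stand it upright on the floor of the open metal canister, then take the round lid from its sloping rest, set it on the canister and press it down until it snaps in and sits flush and level on the rim. Once the lid is fully home, swing the wire bail over it until the red bar rests in the red catch. Set things down rather than dropping them, and leave the other things on the table where they are.

Things in the scene. Friction and masses are not known exactly. Their poses are not given: they have to be found in the camera images.
- can: Fixed open aluminium canister on a black foot 128 mm across. Origin under the foot's centre, z up. Outside 96 mm, inside 86 mm across; inner floor at z = 35, rim at 92 mm. Four spring balls on the diagonals, 8 mm below the rim, leave 76 mm clear. +x side: two bail hinge posts (x = 58, y = +-42, 110 mm high). -x side: red catch from x = -54 to -77, |y| < 20, up to 108 mm high.
- can_rim (a point): Centre of the canister's mouth at rim height (92 mm above the table). Its axes are those of the can.
- bail_hinge (a point): Middle of the bail's hinge axis: 58 mm to the can's +x side of its centre, 104.5 mm above the table; the hinge axis is the can's y axis.
- bail (a joint): Angle of the U-shaped steel wire bail (8 mm rods 68 mm apart, passing either side of the lid's knob). 0: level over the lid, bar in the red catch (end stop); pi/2: upright; starts leaning back to the can's +x side at 1.9 to 2.3; end stop 2.6. Stiff hinge, about 0.7 N at the bar: stays where left, no spring. An unseated lid blocks it.
- bail_bar (a point): Middle of the bail's cross bar, a red 10 mm round grip 44 mm long along the can's y axis, 124 mm from the hinge axis. At angle q it is at x = 58 - 124 cos q, y = 0, z = 104.5 + 124 sin q mm in the can's frame.
- lid: Loose lid, 160 g. Origin: centre of the flange's underside; z out through the knob. Flange 100 mm across, 6 thick; black knob 26 across, top at z = 34 mm; plug down to z = -19, widest 80 mm across. Lies on the rest, tilted 35 degrees. Set on the canister it stops on the balls about 12 mm above the rim; pressing on with 6 to 10 N snaps it home (origin at can_rim)..
- rest: Fixed cream sloping rest, 120 mm square foot, origin at the centre of its underside. Its face slopes 35 degrees and looks toward its own -x and up; the lid lies on it against two short rubber pegs at the lower side. The lid's origin lies at about x = -11, z = 74 mm in its frame, lid axis (-0.574, 0, 0.819).
- stage: Fixed black turntable, 120 mm across, top 90 mm across at 34 mm above its origin (centre of the underside), with a black drive motor toward its +x side reaching x = 115 mm, 38 mm high. The specimen stands on its top.
- specimen: Loose specimen holder, 70 g nominal: steel disc 36 mm across and 10 mm thick with a blue post 14 mm across on it, 34 mm high in all. Origin: centre of its underside, z up through the post. Starts upright on the turntable.
- dish: Bystander: shallow glass dish 90 mm across, 14 mm high, loose; origin under its centre.
- driver: Bystander: yellow-handled screwdriver 160 mm long lying on the table, loose; its x axis runs along it.
- refstub: Bystander: plain brass cylinder 30 mm across, 18 mm high, loose; origin under its centre.
- jar: Bystander: small amber glass jar with a white cap, 40 mm across, 55 mm high, loose; origin under its centre.
- tube: Bystander: steel collimator tube 80 mm long (along y) on a dark block, 33 mm high, loose; origin under its centre.
- vblock: Bystander: aluminium grooved block 50 x 80 x 28 mm, loose; origin under its centre.
Not all that is in view belongs to the job. What is shaped like the lid but purple is not meant.

How it is judged:
By the outcome, as a careful person would: the job done as asked, in the order asked, and still so for the second after the job is handed in, with the robot touching nothing.
It also fails if it takes over 72 s, if anything falls off the work surface, if the arm or the gripper's body presses on something with over 40 N, if the wrist force passes 120 N, or if a joint passes its speed limit or range.

## Working session

There is one attempt and no reset: what is moved stays moved. The work goes in short steps, Python scripts to look and compute and a tool call to move; the robot and the scene stay as the last step left them, time stands still between calls to the robot, and variables do not carry over. Pictures are saved under pics/ and viewed, at most 10 in all, crops included, and the job is handed in when it is done.

Besides the shell and the picture viewer there is one more tool, called by a JSON object that holds its "fn" and its "kwargs", one argument or row to a line. servo_tool: Moves the arm, as the interface text tells. Its arguments: {"type":"object","properties":{"deltas":{"type":"array","items":{"type":"array","items":{"type":"array","items":{"type":"number"}}}},"grip":{"type":"number"},"squeeze":{"type":"number"}},"required":["deltas"]}

```bash
mkdir -p pics; cat > h.py <<'E'
import numpy as np, cv2, pickle, sys
from rig import arm, get_image
from scipy.spatial.transform import Rotation as R
def grab(n,tag):
    d=get_image(n); cv2.imwrite(f'pics/{tag}.png',d['frame']); pickle.dump(d,open(f'{tag}.pkl','wb')); return d
def load(tag): return pickle.load(open(f'{tag}.pkl','rb'))
def cloud(d):
    z=d['z_map']; v,u=np.mgrid[:z.shape[0],:z.shape[1]]
    P=np.stack([(u-d['cx'])/d['fx']*z,(v-d['cy'])/d['fy']*z,z],-1)
    T=np.array(d['world_from_camera']); W=P@T[:3,:3].T+T[:3,3]; W[z==0]=np.nan; return W
E
python3 - <<'E'
from h import *
for n in('scene','top'):
    d=grab(n,n+'0'); print(n,d['fx'],np.round(d['world_from_camera'],3).tolist())
s=arm.read_state(); print(s['eef_pos'],s['tcp_rot'],R.from_quat(s['tcp_rot']).as_matrix().round(3))
E
```

```text
scene 435.66400938962624 [[-0.575, 0.651, -0.496, 0.903], [0.818, 0.462, -0.342, 0.245], [0.007, -0.603, -0.798, 0.659], [0.0, 0.0, 0.0, 1.0]]
top 478.1244800478742 [[-0.156, -0.96, 0.232, 0.394], [-0.988, 0.153, -0.032, 0.009], [-0.005, -0.234, -0.972, 0.834], [0.0, 0.0, 0.0, 1.0]]
[ 0.15130388 -0.60584252  0.2380028 ] [ 9.92512707e-01  1.22138840e-01 -1.52711334e-04 -7.79003396e-04] [[ 0.97   0.242 -0.   ]
 [ 0.242 -0.97   0.002]
 [-0.    -0.002 -1.   ]]
```

View pics/scene0.png

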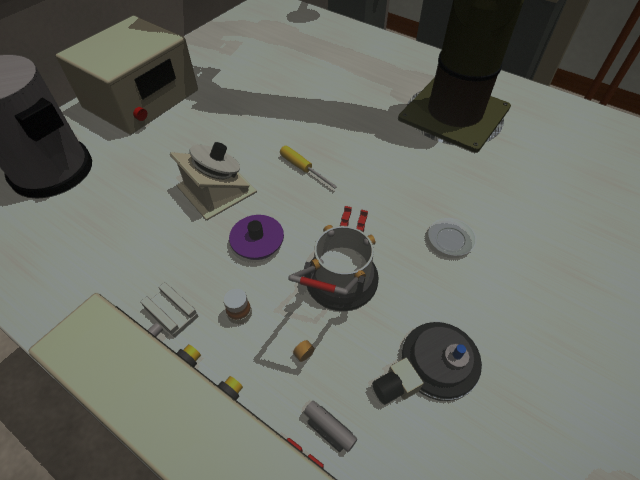

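View pics/top0.png

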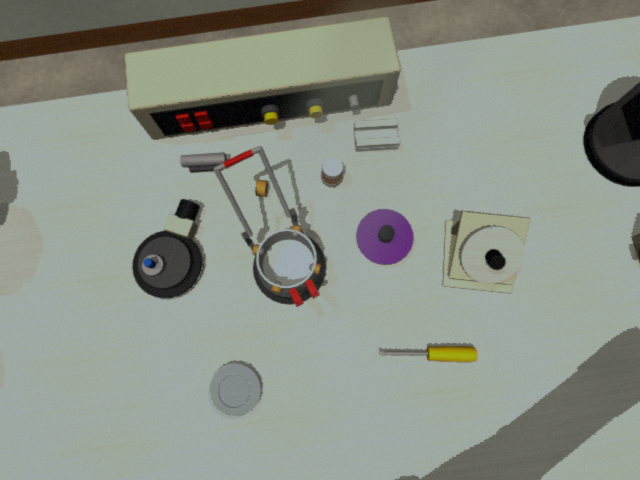

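```bash
cat > m.py <<'E'
from h import *
from scipy.optimize import least_squares
def circ(P):
    f=lambda p:np.hypot(P[:,0]-p[0],P[:,1]-p[1])-p[2]
    r=least_squares(f,[*P[:,:2].mean(0),.03],loss='soft_l1',f_scale=.002); return r.x.round(4),len(P)
for n in('top','scene'):
    d=load(n+'0'); W=cloud(d); im=d['frame'].astype(int); b,g,r=im[...,0],im[...,1],im[...,2]
    print(n)
    for nm,m in(('blue',(b>g+35)&(b>r+60)),('red',(r>g+70)&(r>b+70)&(abs(g-b)<35)),('purple',(b>g+50)&(r>g+40))):
        k,L,st,c=cv2.connectedComponentsWithStats(m.astype(np.uint8))
        for i in range(1,k):
            if st[i,4]>15:
                P=W[L==i]; P=P[~np.isnan(P[:,0])]
                if len(P): print(nm,c[i].round(),st[i,4],np.median(P,0).round(3),P.min(0).round(3),P.max(0).round(3))
    for nm,(u,v),zr in (('top',(288,262),0),('scene',(342,258),0)):
        pass
    # rim & floor, from cloud
    c0=W[262,288] if n=='top' else W[258,342]; print('inside',c0.round(3))
    D=np.hypot(W[...,0]-c0[0],W[...,1]-c0[1])
    m=(D<.075)&(abs(W[...,2]-.092)<.004); print('rim',circ(W[m]))
E
python3 m.py
python3 - <<'E'
from h import *
d=load('top0'); f=d['frame']
a=cv2.resize(f[140:310,120:340],None,fx=3.5,fy=3.5,interpolation=cv2.INTER_CUBIC)
cv2.imwrite('pics/c1.png',a)
W=cloud(d)
for u,v in [(150,263),(150,258),(490,240),(495,258),(510,250),(482,262),(475,250),(386,233),(170,280)]: print(u,v,W[v,u].round(4))
E
```

```text
top
blue [147. 262.] 53 [0.581 0.264 0.069] [0.575 0.257 0.067] [0.588 0.271 0.073]
red [200. 113.] 50 [0.822 0.148 0.088] [0.818 0.139 0.081] [0.826 0.161 0.091]
red [182. 116.] 49 [0.822 0.18  0.087] [0.819 0.169 0.085] [0.826 0.191 0.09 ]
red [204. 122.] 38 [0.822 0.149 0.056] [0.819 0.139 0.053] [0.825 0.159 0.059]
red [186. 125.] 36 [0.822 0.18  0.055] [0.819 0.171 0.051] [0.827 0.192 0.059]
red [238. 158.] 169 [0.677 0.081 0.205] [0.668 0.06  0.201] [0.686 0.103 0.208]
red [311. 288.] 130 [0.493 0.006 0.099] [ 0.479 -0.002  0.076] [0.511 0.015 0.11 ]
red [295. 296.] 136 [0.484 0.033 0.099] [0.47  0.023 0.012] [0.499 0.042 0.111]
purple [392. 244.] 1148 [ 0.552 -0.149  0.026] [ 0.525 -0.181  0.021] [ 0.604 -0.093  0.03 ]
inside [0.551 0.038 0.037]
rim (array([0.5464, 0.0381, 0.0467]), 829)
scene
blue [461. 348.] 58 [0.583 0.264 0.068] [0.578 0.258 0.065] [0.589 0.27  0.07 ]
red [137. 109.] 27 [ 0.474 -0.563  0.054] [ 0.462 -0.57   0.049] [ 0.481 -0.558  0.057]
red [346. 215.] 48 [0.494 0.006 0.099] [ 0.484 -0.     0.097] [0.502 0.011 0.101]
red [362. 219.] 48 [0.486 0.033 0.099] [0.477 0.026 0.097] [0.494 0.039 0.1  ]
red [344. 224.] 17 [0.506 0.009 0.091] [0.501 0.004 0.089] [0.508 0.015 0.092]
red [360. 228.] 17 [0.497 0.037 0.09 ] [0.49  0.031 0.089] [0.501 0.041 0.092]
red [318. 283.] 152 [0.68  0.083 0.205] [0.671 0.061 0.203] [0.689 0.102 0.206]
red [294. 444.] 45 [0.823 0.149 0.086] [0.822 0.139 0.083] [0.825 0.158 0.088]
red [316. 460.] 46 [0.823 0.181 0.086] [0.822 0.171 0.084] [0.825 0.19  0.088]
inside [0.532 0.026 0.035]
rim (array([0.5497, 0.0387, 0.0469]), 756)
150 263 [0.5788 0.26   0.0679]
150 258 [0.5926 0.2664 0.0464]
490 240 [ 0.5249 -0.2861  0.0928]
495 258 [ 0.4935 -0.282   0.1051]
510 250 [ 0.505  -0.3163  0.0862]
482 262 [ 0.4947 -0.2721  0.0741]
475 250 [ 0.5143 -0.2623  0.0833]
386 233 [ 0.5706 -0.1318  0.0556]
170 280 [0.5522 0.2394 0.0357]
```

View pics/c1.png

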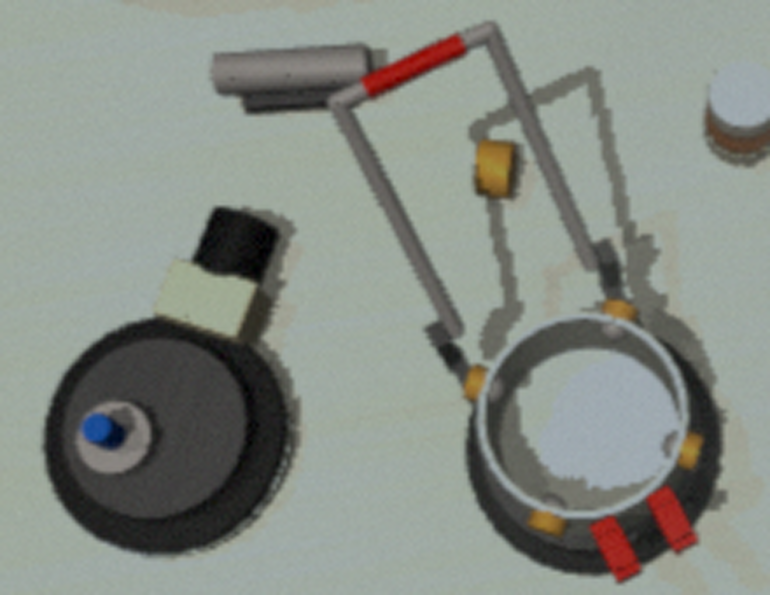

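```bash
cat > lid.py <<'E'
from h import *
from m import circ
for n in('top','scene'):
    d=load(n+'0'); W=cloud(d); im=d['frame'].astype(int); g=im.max(-1)
    m=(W[...,2]>.064)&(abs(W[...,2]-.068)<.0025)&(np.hypot(W[...,0]-.582,W[...,1]-.264)<.012); print('post',circ(W[m]))
    m=(abs(W[...,2]-.044)<.0025)&(np.hypot(W[...,0]-.582,W[...,1]-.264)<.03); print('disc',circ(W[m]))
    m=(W[...,2]>.035)&(np.hypot(W[...,0]-.50,W[...,1]+.29)<.07); P=W[m&(g>110)]; K=W[m&(g<60)&(W[...,2]>.09)]
    best=0
    rng=np.random.default_rng(0)
    for _ in range(2000):
        a,b,c=P[rng.choice(len(P),3,False)]; q=np.cross(b-a,c-a); l=np.linalg.norm(q)
        if l<1e-9: continue
        q/=l; q*=np.sign(q[2]); i=abs((P-a)@q)<.0015
        if i.sum()>best and .7<q[2]<.92: best=i.sum();I=i
    Q=P[I]; c=Q.mean(0); nn=np.linalg.svd(Q-c)[2][2]; nn*=np.sign(nn[2])
    print(n,'normal',nn.round(3),'tilt',np.degrees(np.arccos(nn[2])).round(1),'az',np.degrees(np.arctan2(nn[1],nn[0])).round(1),best)
    ez=nn; ey=np.cross(ez,[0,0,1]); ey/=np.linalg.norm(ey); ex=np.cross(ey,ez); B=np.c_[ex,ey,ez]
    q=(Q-c)@B; 
    h=cv2.convexHull(q[:,:2].astype(np.float32))[:,0]; r,_=circ(h); print('flange c',(c+B@[r[0],r[1],0]).round(4),r[2])
    k=(K-c)@B; t=k[abs(k[:,2]-.028)<.003]; 
    if len(t)>8: r,N=circ(t); (e,rad)=cv2.minEnclosingCircle(t[:,:2].astype(np.float32)); print('knob top',N,(c+B@[e[0],e[1],.028]).round(4),rad,k[:,2].max())
E
python3 lid.py | grep -v -e red -e blue -e purple -e inside -e rim
```

```text
top
scene
post (array([0.5808, 0.2636, 0.0051]), 53)
disc (array([0.5816, 0.2645, 0.014 ]), 184)
top normal [-0.556  0.152  0.817] tilt 35.2 az 164.7 1945
flange c [ 0.5024 -0.2893  0.0795] 0.0494
knob top 179 [ 0.4873 -0.2838  0.1025] 0.012610686011612415 0.031249874272928052
post (array([0.5842, 0.2638, 0.0049]), 72)
disc (array([0.5831, 0.264 , 0.0139]), 316)
scene normal [-0.552  0.149  0.82 ] tilt 34.9 az 164.9 648
flange c [ 0.5048 -0.2888  0.0793] 0.0489
knob top 65 [ 0.4889 -0.2846  0.102 ] 0.013568653725087643 0.029033838573585706
```

```bash
python3 - <<'E'
from h import *
a=load('top0')['frame'][190:310,340:540]; a=cv2.resize(a,None,fx=4,fy=4,interpolation=cv2.INTER_CUBIC)
cv2.imwrite('pics/c2.png',a)
E
```

```text
(no output)
```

View pics/c2.png

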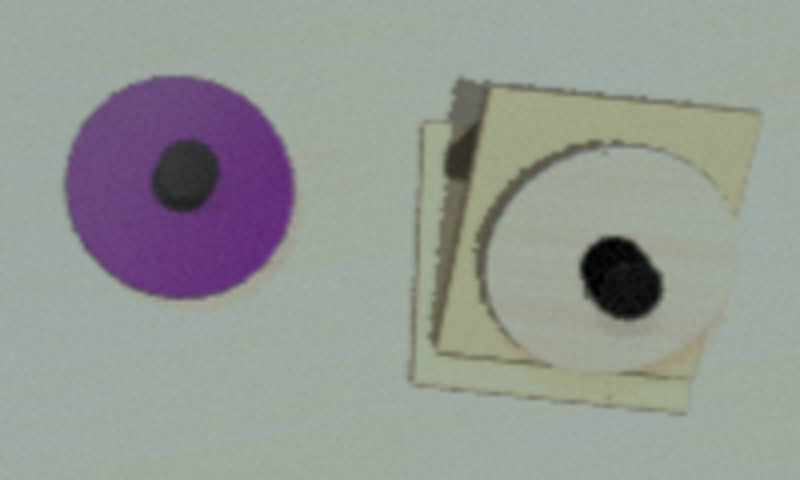

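```bash
cat > t.py <<'E'
from h import *
def rep(*targets):
    s=arm.read_state(); M=R.from_quat(s['tcp_rot']).as_matrix(); yaw=np.degrees(np.arctan2(M[1,0],M[0,0])); p=np.array(s['eef_pos'])
    print('t',round(s['clock'],2),'p',p.round(4),'yaw',round(yaw,2),'tiltz',M[:,2].round(4),'F',np.round(s['force'],1),'gap',round(s['finger_gap'],3),'gf',np.round(s['gripper_force'],1),'q',np.round(s['qpos'],2))
    for t in targets:   # x,y,z,yaw chained
        d=M.T@(np.array(t[:3])-p); print(t,'->',(d*1000).round(1),'turn',round(yaw-t[3],2))
        p=np.array(t[:3]); yaw=t[3]; a=np.radians(yaw); c,s_=np.cos(a),np.sin(a); M=np.array([[c,s_,0],[s_,-c,0],[0,0,-1]])
if __name__=='__main__': rep(*eval('['+sys.argv[1]+']'))
E
python3 t.py "(.36,-.43,.26,18.2),(.46,-.21,.26,18.2),(.47,.03,.26,18.2),(.582,.264,.26,18.2),(.582,.264,.1,18.2),(.582,.264,.046,18.2)"
```

```text
t 0.1 p [ 0.1513 -0.6058  0.238 ] yaw 14.03 tiltz [-5.0e-04  1.5e-03 -1.0e+00] F [-0.3 -0.4  0.5] gap 1.002 gf 0.0 q [ 1.36  0.69 -0.19  1.57  0.16  0.9  -0.22]
(0.36, -0.43, 0.26, 18.2) -> [ 245.1 -120.   -21.8] turn -4.17
(0.46, -0.21, 0.26, 18.2) -> [ 163.7 -177.8    0. ] turn 0.0
(0.47, 0.03, 0.26, 18.2) -> [  84.5 -224.9    0. ] turn 0.0
(0.582, 0.264, 0.26, 18.2) -> [ 179.5 -187.3    0. ] turn 0.0
(0.582, 0.264, 0.1, 18.2) -> [  0.   0. 160.] turn 0.0
(0.582, 0.264, 0.046, 18.2) -> [ 0.  0. 54.] turn 0.0
```

{"fn": "servo_tool", "kwargs": {
  "deltas": [
    [[0.049,-0.024,-0.005,-1],[0.098,-0.048,-0.01,-2],[0.147,-0.072,-0.015,-3],[0.196,-0.096,-0.022,-4.17],[0.22,-0.12,-0.022,-4.17]]
  ],
  "grip": 0.5
}}

```text
clock: 0.6
eef_pos: [0.3366, -0.4377, 0.2609]
tcp_rot: [0.987, 0.158, 0.001, 0.001]
force: [-0.4, -0.4, -0.1]
finger_gap: 0.572
gripper_force: 0.0
```

{"fn": "servo_tool", "kwargs": {
  "deltas": [
    [[0.165,-0.178,0,0],[0.165,-0.178,0,0],[0.165,-0.178,0,0],[0.165,-0.178,0,0],[0.165,-0.178,0,0]]
  ]
}}

```text
clock: 1.1
eef_pos: [0.4361, -0.2152, 0.2605]
tcp_rot: [0.987, 0.159, -0.0, -0.0]
force: [0.3, 0.6, -0.4]
finger_gap: 0.497
gripper_force: 0.0
```

{"fn": "servo_tool", "kwargs": {
  "deltas": [
    [[0.09,-0.225,0,0],[0.09,-0.225,0,0],[0.09,-0.225,0,0],[0.09,-0.225,0,0],[0.09,-0.225,0,0]]
  ]
}}

```text
clock: 1.6
eef_pos: [0.4503, 0.0266, 0.2605]
tcp_rot: [0.987, 0.159, -0.0, -0.0]
force: [0.7, -0.7, 0.3]
finger_gap: 0.5
gripper_force: 0.0
```

```bash
python3 t.py "(.582,.264,.26,18.2),(.582,.264,.1,18.2)"
```

```text
t 1.6 p [0.4503 0.0266 0.2605] yaw 18.3 tiltz [-2.e-04  5.e-04 -1.e+00] F [ 0.7 -0.7  0.3] gap 0.5 gf 0.0 q [-0.03  0.44 -0.19  2.04  0.13  0.68 -1.55]
(0.582, 0.264, 0.26, 18.2) -> [ 199.6 -184.     0.6] turn 0.1
(0.582, 0.264, 0.1, 18.2) -> [  0.   0. 160.] turn 0.0
```

{"fn": "servo_tool", "kwargs": {
  "deltas": [
    [[0.2,-0.184,0.0,0],[0.2,-0.184,0,0],[0.2,-0.184,0,0],[0.2,-0.184,0,0],[0.2,-0.184,0,0]]
  ]
}}

```text
clock: 2.1
eef_pos: [0.573, 0.2438, 0.2602]
tcp_rot: [0.987, 0.158, -0.0, 0.0]
force: [1.9, -0.1, -0.7]
finger_gap: 0.498
gripper_force: 0.0
```

{"fn": "servo_tool", "kwargs": {
  "deltas": [
    [[0.014,-0.013,0,0],[0.014,-0.013,0.05,0],[0.014,-0.013,0.1,0],[0.014,-0.013,0.15,0],[0.014,-0.013,0.15,0]]
  ]
}}

```text
clock: 2.6
eef_pos: [0.5764, 0.2561, 0.1033]
tcp_rot: [0.987, 0.158, -0.008, 0.003]
force: [-1.1, -1.0, 0.1]
finger_gap: 0.498
gripper_force: 0.0
```

```bash
python3 t.py "(.5825,.264,.046,18.2),"
```

```text
t 2.6 p [0.5764 0.2561 0.1033] yaw 18.24 tiltz [-0.014  -0.0074 -0.9999] F [-1.1 -1.   0.1] gap 0.498 gf 0.0 q [-0.42  0.87 -0.13  1.64  0.16  0.66 -1.89]
(0.5825, 0.264, 0.046, 18.2) -> [ 9.2 -5.8 57.2] turn 0.04
```

{"fn": "servo_tool", "kwargs": {
  "deltas": [
    [[0,0,0,0],[0,0,0,0]]
  ]
}}

```text
clock: 2.8
eef_pos: [0.5838, 0.2598, 0.1136]
tcp_rot: [0.987, 0.158, 0.002, -0.001]
force: [-1.4, -0.4, 0.4]
finger_gap: 0.5
gripper_force: 0.0
```

```bash
python3 t.py "(.5825,.264,.046,18.2),"
```

```text
t 2.8 p [0.5838 0.2598 0.1136] yaw 18.18 tiltz [ 0.0047  0.0024 -1.    ] F [-1.4 -0.4  0.4] gap 0.5 gf 0.0 q [-0.42  0.86 -0.13  1.63  0.16  0.66 -1.89]
(0.5825, 0.264, 0.046, 18.2) -> [-0.3 -4.4 67.6] turn -0.02
```

{"fn": "servo_tool", "kwargs": {
  "deltas": [
    [[0,-0.003,0.015,0],[0,-0.003,0.03,0],[0,-0.003,0.04,0],[0,-0.003,0.04,0],[0,-0.003,0.04,0]]
  ]
}}

```text
clock: 3.3
eef_pos: [0.5808, 0.2615, 0.0702]
tcp_rot: [0.987, 0.158, -0.0, 0.0]
force: [-0.7, -0.3, 0.9]
finger_gap: 0.5
gripper_force: 0.0
```

```bash
python3 t.py "(.5825,.264,.046,18.2),"
```

```text
t 3.3 p [0.5808 0.2615 0.0702] yaw 18.2 tiltz [-6.e-04 -5.e-04 -1.e+00] F [-0.7 -0.3  0.9] gap 0.5 gf 0.0 q [-0.43  0.92 -0.12  1.64  0.17  0.58 -1.9 ]
(0.5825, 0.264, 0.046, 18.2) -> [ 2.5 -1.9 24.2] turn -0.0
```

{"fn": "servo_tool", "kwargs": {
  "deltas": [
    [[0.0025,-0.002,0.008,0],[0.0025,-0.002,0.016,0],[0.0025,-0.002,0.024,0],[0.0025,-0.002,0.024,0],[0.0025,-0.002,0.024,0]]
  ]
}}

```text
clock: 3.8
eef_pos: [0.5825, 0.2641, 0.0462]
tcp_rot: [0.987, 0.158, -0.0, 0.0]
force: [-0.6, 0.1, -0.1]
finger_gap: 0.498
gripper_force: 0.0
```

{"fn": "servo_tool", "kwargs": {
  "deltas": [
    [[0,0,0,0],[0,0,0,0],[0,0,0,0],[0,0,0,0],[0,0,0,0]]
  ],
  "grip": 0,
  "squeeze": 15
}}

```text
clock: 4.3
eef_pos: [0.5828, 0.2643, 0.0468]
tcp_rot: [0.987, 0.158, 0.0, 0.0]
force: [0.7, -0.5, 1.4]
finger_gap: 0.152
gripper_force: 15.0
```

```bash
python3 t.py "(.546,.0377,.26,18.2),"
```

```text
t 4.3 p [0.5828 0.2643 0.0468] yaw 18.2 tiltz [ 3.e-04  0.e+00 -1.e+00] F [ 0.7 -0.5  1.4] gap 0.152 gf 15.0 q [-0.44  0.96 -0.11  1.64  0.18  0.55 -1.91]
(0.546, 0.0377, 0.26, 18.2) -> [-105.6  203.8 -213.2] turn -0.0
```

{"fn": "servo_tool", "kwargs": {
  "deltas": [
    [[0,0,-0.02,0],[0,0,-0.06,0],[0,0,-0.105,0],[0,0,-0.15,0],[0,0,-0.2,0]]
  ]
}}

```text
clock: 4.8
eef_pos: [0.5818, 0.2639, 0.2477]
tcp_rot: [0.987, 0.158, -0.001, 0.0]
force: [0.9, -0.2, -1.1]
finger_gap: 0.148
gripper_force: 15.0
```

{"fn": "servo_tool", "kwargs": {
  "deltas": [
    [[-0.02,0.038,0,0],[-0.042,0.08,0,0],[-0.064,0.122,0,0],[-0.085,0.164,0,0],[-0.104,0.203,0,0]]
  ]
}}

```text
clock: 5.3
eef_pos: [0.5463, 0.0366, 0.2466]
tcp_rot: [0.987, 0.158, -0.0, 0.0]
force: [1.1, -0.7, -1.6]
finger_gap: 0.151
gripper_force: 15.0
```

{"fn": "servo_tool", "kwargs": {
  "deltas": [
    [[0,0,0,0],[0,0,0,0],[0,0,0,0]]
  ]
}}

```text
clock: 5.6
eef_pos: [0.5474, 0.0406, 0.2466]
tcp_rot: [0.987, 0.159, 0.0, -0.001]
force: [-0.3, 1.1, -0.9]
finger_gap: 0.149
gripper_force: 15.0
```

```bash
python3 t.py "(.548,.0384,.13,18.2),(.548,.0384,.052,18.2)"
```

```text
t 5.6 p [0.5474 0.0406 0.2466] yaw 18.31 tiltz [ 3.0e-04  1.2e-03 -1.0e+00] F [-0.3  1.1 -0.9] gap 0.149 gf 15.0 q [-0.04  0.58 -0.19  1.79  0.14  0.79 -1.55]
(0.548, 0.0384, 0.13, 18.2) -> [ -0.2   2.4 116.6] turn 0.11
(0.548, 0.0384, 0.052, 18.2) -> [ 0.  0. 78.] turn 0.0
```

{"fn": "servo_tool", "kwargs": {
  "deltas": [
    [[0,0.001,0.03,0],[0,0.001,0.06,0],[0,0.001,0.09,0],[0,0.001,0.112,0],[0,0.001,0.112,0]]
  ]
}}

```text
clock: 6.1
eef_pos: [0.5456, 0.04, 0.1319]
tcp_rot: [0.987, 0.16, -0.003, -0.001]
force: [-0.2, -0.3, 0.5]
finger_gap: 0.154
gripper_force: 15.0
```

{"fn": "servo_tool", "kwargs": {
  "deltas": [
    [[0,0,0.02,0],[0,0,0.04,0],[0,0,0.06,0],[0,0,0.075,0],[0,0,0.075,0]]
  ]
}}

```text
clock: 6.6
eef_pos: [0.5474, 0.0395, 0.059]
tcp_rot: [0.987, 0.159, -0.001, -0.0]
force: [-0.3, -0.6, -1.4]
finger_gap: 0.151
gripper_force: 15.0
```

```bash
python3 t.py "(.548,.0384,.048,18.2),"
```

```text
t 6.6 p [0.5474 0.0395 0.059 ] yaw 18.31 tiltz [-1.4e-03  4.0e-04 -1.0e+00] F [-0.3 -0.6 -1.4] gap 0.151 gf 15.0 q [-0.09  0.87 -0.1   1.92  0.22  0.36 -1.62]
(0.548, 0.0384, 0.048, 18.2) -> [ 0.3  1.2 11. ] turn 0.11
```

{"fn": "servo_tool", "kwargs": {
  "deltas": [
    [[0,0,0.004,0],[0,0,0.007,0],[0,0,0.009,0],[0,0,0.01,0],[0,0,0.01,0]]
  ]
}}

```text
clock: 7.1
eef_pos: [0.5477, 0.038, 0.0498]
tcp_rot: [0.987, 0.158, 0.0, 0.0]
force: [-0.2, -1.2, 0.3]
finger_gap: 0.154
gripper_force: 15.0
```

{"fn": "servo_tool", "kwargs": {
  "deltas": [
    [[0,0,0.0005,0],[0,0,0.001,0],[0,0,0.0015,0],[0,0,0.0015,0]]
  ]
}}

```text
clock: 7.5
eef_pos: [0.5476, 0.038, 0.0481]
tcp_rot: [0.987, 0.158, -0.0, 0.0]
force: [-0.3, -0.3, -0.4]
finger_gap: 0.152
gripper_force: 15.0
```

```bash
python3 t.py "(.548,.0384,.048,18.2),"
```

```text
t 7.5 p [0.5476 0.038  0.0481] yaw 18.19 tiltz [-0.e+00 -1.e-04 -1.e+00] F [-0.3 -0.3 -0.4] gap 0.152 gf 15.0 q [-0.1   0.89 -0.1   1.93  0.23  0.34 -1.63]
(0.548, 0.0384, 0.048, 18.2) -> [ 0.5 -0.2  0.1] turn -0.01
```

{"fn": "servo_tool", "kwargs": {
  "deltas": [
    [[0,0,0.0005,0],[0,0,0.001,0],[0,0,0.001,0]]
  ]
}}

```text
clock: 7.8
eef_pos: [0.5477, 0.038, 0.0477]
tcp_rot: [0.987, 0.158, 0.0, 0.0]
force: [-0.2, 1.0, 5.0]
finger_gap: 0.152
gripper_force: 15.0
```

{"fn": "servo_tool", "kwargs": {
  "deltas": [
    [[0,0,0.0005,0],[0,0,0.001,0],[0,0,0.001,0]]
  ]
}}

```text
clock: 8.1
eef_pos: [0.5476, 0.038, 0.0476]
tcp_rot: [0.987, 0.158, 0.0, 0.0]
force: [-3.2, 0.0, 14.5]
finger_gap: 0.152
gripper_force: 15.0
```

{"fn": "servo_tool", "kwargs": {
  "deltas": [
    [[0,0,-0.0012,0],[0,0,-0.0012,0]]
  ]
}}

```text
clock: 8.3
eef_pos: [0.5478, 0.0381, 0.0477]
tcp_rot: [0.987, 0.158, 0.0, 0.0]
force: [-1.8, 0.6, 6.1]
finger_gap: 0.153
gripper_force: 15.0
```

{"fn": "servo_tool", "kwargs": {
  "deltas": [
    [[0,0,0,0],[0,0,0,0],[0,0,0,0],[0,0,0,0]]
  ],
  "grip": 0.3
}}

```text
clock: 8.7
eef_pos: [0.5475, 0.038, 0.047]
tcp_rot: [0.987, 0.158, -0.0, 0.0]
force: [-0.2, 0.4, 0.2]
finger_gap: 0.301
gripper_force: 0.0
```

{"fn": "servo_tool", "kwargs": {
  "deltas": [
    [[0,0,-0.015,0],[0,0,-0.04,0],[0,0,-0.08,0],[0,0,-0.13,0],[0,0,-0.18,0]]
  ]
}}

```text
clock: 9.2
eef_pos: [0.5469, 0.0379, 0.2287]
tcp_rot: [0.987, 0.158, -0.001, -0.0]
force: [0.3, 0.1, -0.4]
finger_gap: 0.299
gripper_force: 0.0
```

```bash
python3 t.py "(.48,-.06,.26,18.2),(.49,-.2838,.26,-15.2),(.49,-.2838,.1,-15.2)"
```

```text
t 9.2 p [0.5469 0.0379 0.2287] yaw 18.2 tiltz [-1.4e-03 -2.0e-04 -1.0e+00] F [ 0.3  0.1 -0.4] gap 0.299 gf 0.0 q [-0.04  0.6  -0.19  1.81  0.15  0.75 -1.56]
(0.48, -0.06, 0.26, 18.2) -> [-94.2  72.1 -31.2] turn -0.0
(0.49, -0.2838, 0.26, -15.2) -> [-60.4 215.7   0. ] turn 33.4
(0.49, -0.2838, 0.1, -15.2) -> [  0.   0. 160.] turn 0.0
```

{"fn": "servo_tool", "kwargs": {
  "deltas": [
    [[-0.035,0.027,-0.02,0],[-0.07,0.054,-0.03,0],[-0.094,0.085,-0.03,0],[-0.094,0.13,-0.03,0],[-0.1,0.175,-0.03,0]]
  ],
  "grip": 0.5
}}

```text
clock: 9.7
eef_pos: [0.5073, -0.1605, 0.2578]
tcp_rot: [0.987, 0.159, 0.0, 0.0]
force: [1.2, 1.5, -0.9]
finger_gap: 0.501
gripper_force: 0.0
```

{"fn": "servo_tool", "kwargs": {
  "deltas": [
    [[-0.01,0.04,0,8],[-0.025,0.08,0,16],[-0.05,0.1,0,24],[-0.05,0.11,0,32],[-0.05,0.11,0,33.4]]
  ]
}}

```text
clock: 10.2
eef_pos: [0.4934, -0.2817, 0.2571]
tcp_rot: [0.991, -0.135, -0.0, 0.001]
force: [0.2, 1.1, -0.8]
finger_gap: 0.498
gripper_force: 0.0
```

{"fn": "servo_tool", "kwargs": {
  "deltas": [
    [[0,0,0,0],[0,0,0,0]]
  ]
}}

```text
clock: 10.4
eef_pos: [0.4946, -0.2778, 0.2572]
tcp_rot: [0.992, -0.13, -0.0, -0.001]
force: [0.3, -0.6, -0.7]
finger_gap: 0.501
gripper_force: 0.0
```

```bash
python3 t.py "(.494,-.2864,.14,-15.2),(.494,-.2864,.081,-15.2)"
```

```text
t 10.4 p [ 0.4946 -0.2778  0.2572] yaw -14.93 tiltz [ 0.      0.0011 -1.    ] F [ 0.3 -0.6 -0.7] gap 0.501 gf 0.0 q [ 0.46  0.59 -0.05  1.73  0.03  0.83 -1.43]
(0.494, -0.2864, 0.14, -15.2) -> [  1.7   8.6 117.2] turn 0.27
(0.494, -0.2864, 0.081, -15.2) -> [ 0.  0. 59.] turn 0.0
```

{"fn": "servo_tool", "kwargs": {
  "deltas": [
    [[0.002,0.007,0.03,0.2],[0.002,0.007,0.07,0.2],[0.002,0.007,0.105,0.2],[0.002,0.007,0.117,0.2],[0.002,0.007,0.117,0.2]]
  ]
}}

```text
clock: 10.9
eef_pos: [0.4936, -0.2854, 0.1391]
tcp_rot: [0.991, -0.133, -0.002, -0.001]
force: [1.4, 0.3, 0.7]
finger_gap: 0.501
gripper_force: 0.0
```

{"fn": "servo_tool", "kwargs": {
  "deltas": [
    [[0,0,0,0],[0,0,0,0],[0,0,0,0]]
  ]
}}

```text
clock: 11.2
eef_pos: [0.4951, -0.2873, 0.1419]
tcp_rot: [0.991, -0.134, 0.001, 0.001]
force: [0.3, 0.9, -0.4]
finger_gap: 0.498
gripper_force: 0.0
```

```bash
python3 t.py "(.494,-.2864,.081,-15.2),"; python3 - <<'E'
from h import *
for n in('scene','top'): grab(n,n+'1')
f=load('scene1')['frame'][90:230,130:300]; cv2.imwrite('pics/c3.png',cv2.resize(f,None,fx=4,fy=4,interpolation=cv2.INTER_CUBIC))
E
```

```text
t 11.2 p [ 0.4951 -0.2873  0.1419] yaw -15.39 tiltz [ 0.0027 -0.0014 -1.    ] F [ 0.3  0.9 -0.4] gap 0.498 gf 0.0 q [ 0.47  0.75 -0.04  1.82  0.05  0.57 -1.44]
(0.494, -0.2864, 0.081, -15.2) -> [-1.5 -0.6 60.9] turn -0.19
```

View pics/c3.png

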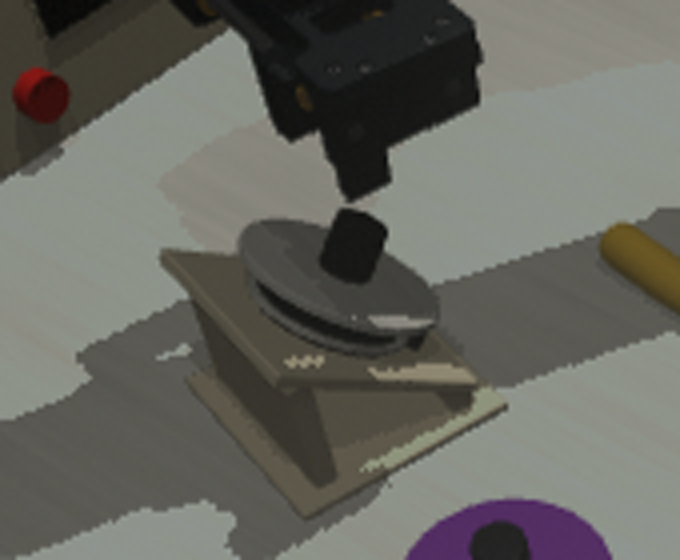

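{"fn": "servo_tool", "kwargs": {
  "deltas": [
    [[-0.001,0,0.012,0],[-0.001,0,0.024,0],[-0.001,0,0.036,0],[-0.001,0,0.046,0],[-0.001,0,0.053,0]]
  ]
}}

```text
clock: 11.8
eef_pos: [0.4926, -0.2862, 0.0857]
tcp_rot: [0.991, -0.134, -0.001, -0.0]
force: [-1.0, 0.1, -0.3]
finger_gap: 0.498
gripper_force: 0.0
```

{"fn": "servo_tool", "kwargs": {
  "deltas": [
    [[0,0,0.003,0],[0,0,0.006,0],[0,0,0.006,0],[0,0,0.006,0]]
  ]
}}

```text
clock: 12.2
eef_pos: [0.4935, -0.2867, 0.0816]
tcp_rot: [0.991, -0.134, 0.0, 0.0]
force: [-0.1, -0.5, 0.3]
finger_gap: 0.502
gripper_force: 0.0
```

```bash
python3 t.py "(.494,-.2864,.081,-15.2),"
```

```text
t 12.2 p [ 0.4935 -0.2867  0.0816] yaw -15.4 tiltz [ 7.e-04 -4.e-04 -1.e+00] F [-0.1 -0.5  0.3] gap 0.502 gf 0.0 q [ 0.47  0.85 -0.03  1.85  0.06  0.44 -1.45]
(0.494, -0.2864, 0.081, -15.2) -> [ 0.4 -0.4  0.6] turn -0.2
```

{"fn": "servo_tool", "kwargs": {
  "deltas": [
    [[0,0,0,0],[0,0,0,0],[0,0,0,0],[0,0,0,0],[0,0,0,0]]
  ],
  "grip": 0,
  "squeeze": 6
}}

```text
clock: 12.7
eef_pos: [0.4934, -0.2869, 0.0816]
tcp_rot: [0.991, -0.134, 0.0, 0.0]
force: [-0.3, 0.0, 2.4]
finger_gap: 0.292
gripper_force: 6.0
```

{"fn": "servo_tool", "kwargs": {
  "deltas": [
    [[0,0,-0.002,0],[0,0,-0.005,0],[0,0,-0.008,0],[0,0,-0.012,0],[0,0,-0.012,0]]
  ]
}}

```text
clock: 13.2
eef_pos: [0.4935, -0.2867, 0.0939]
tcp_rot: [0.991, -0.134, 0.001, 0.0]
force: [-0.1, 0.2, -1.0]
finger_gap: 0.295
gripper_force: 6.0
```

{"fn": "servo_tool", "kwargs": {
  "deltas": [
    [[0,0,-0.01,0],[0,0,-0.02,0],[0,0,-0.03,0],[0,0,-0.04,0],[0,0,-0.04,0]]
  ]
}}

```text
clock: 13.7
eef_pos: [0.4942, -0.2871, 0.1352]
tcp_rot: [0.991, -0.134, 0.002, 0.001]
force: [-0.8, -0.6, -1.4]
finger_gap: 0.296
gripper_force: 6.0
```

```bash
python3 t.py; python3 - <<'E'
from h import *
for n in('scene','top'): grab(n,n+'2')
f=load('scene2')['frame'][90:230,130:300]; cv2.imwrite('pics/c4.png',cv2.resize(f,None,fx=4,fy=4,interpolation=cv2.INTER_CUBIC))
E
```

```text
Traceback (most recent call last):
  File "t.py", line 8, in <module>
    if __name__=='__main__': rep(*eval('['+sys.argv[1]+']'))
                                           ~~~~~~~~^^^
IndexError: list index out of range
```

View pics/c4.png

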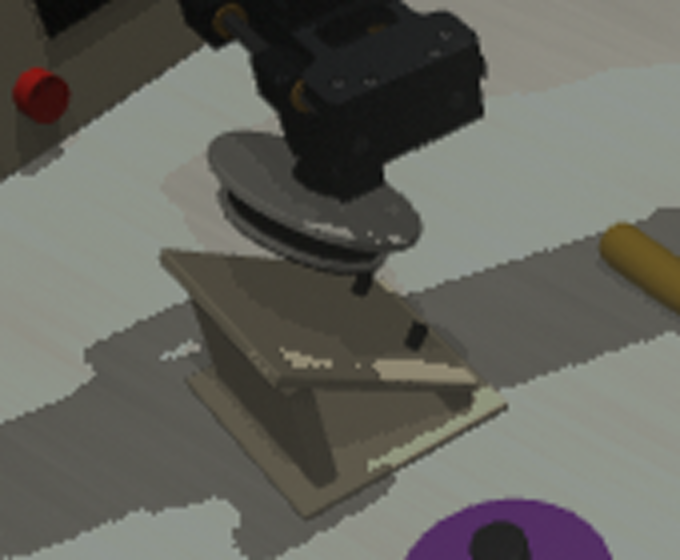

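```bash
cat > tilt.py <<'E'
from h import *
def tilt(tag,c,rad=.06,zr=(-.02,.05),w=.0012,vmin=70):
    d=load(tag); W=cloud(d); g=d['frame'].max(-1)
    c=np.array(c); m=(np.hypot(W[...,0]-c[0],W[...,1]-c[1])<rad)&(W[...,2]>c[2]+zr[0])&(W[...,2]<c[2]+zr[1])&(g>vmin); P=W[m]
    rng=np.random.default_rng(0); best=0
    for _ in range(2500):
        a,b,e=P[rng.choice(len(P),3,False)]; q=np.cross(b-a,e-a); l=np.linalg.norm(q)
        if l<1e-8: continue
        q/=l; q*=np.sign(q[2]); i=abs((P-a)@q)<w
        if i.sum()>best and q[2]>.7: best=i.sum(); I=i
    Q=P[I]; k=Q.mean(0); n=np.linalg.svd(Q-k)[2][2]; n*=np.sign(n[2])
    print(tag,len(P),best,'n',n.round(3),'tilt',np.degrees(np.arccos(n[2])).round(1),'az',np.degrees(np.arctan2(n[1],n[0])).round(1),'mean',k.round(4),'min',Q.min(0).round(3),'max',Q.max(0).round(3))
E
python3 -c "
from tilt import *
for t in('scene2','top2'): tilt(t,(.50,-.288,.13))
"; python3 t.py ''
```

```text
scene2 378 270 n [-0.557  0.155  0.816] tilt 35.3 az 164.5 mean [ 0.5294 -0.2861  0.1482] min [ 0.48  -0.336  0.112] max [ 0.547 -0.241  0.162]
top2 520 369 n [-0.549  0.143  0.823] tilt 34.6 az 165.4 mean [ 0.4855 -0.28    0.1191] min [ 0.464 -0.329  0.11 ] max [ 0.536 -0.243  0.151]
t 13.8 p [ 0.4933 -0.2866  0.1337] yaw -15.4 tiltz [ 6.e-04 -3.e-04 -1.e+00] F [-0.3 -0.  -0. ] gap 0.287 gf 6.0 q [ 0.47  0.76 -0.04  1.83  0.05  0.55 -1.44]
```

{"fn": "servo_tool", "kwargs": {
  "deltas": [
    [[0,0,-0.03,0],[0.02,0,-0.06,0],[0.06,0,-0.06,0],[0.1,0.01,-0.06,0],[0.14,0.02,-0.06,0]]
  ],
  "squeeze": 8
}}

```text
clock: 14.3
eef_pos: [0.6239, -0.3429, 0.1932]
tcp_rot: [0.991, -0.134, -0.0, -0.0]
force: [0.7, 0.4, -0.9]
finger_gap: 0.293
gripper_force: 8.0
```

{"fn": "servo_tool", "kwargs": {
  "deltas": [
    [[0.02,0,0.02,0],[0.02,0,0.06,0],[0.02,0,0.1,0],[0.02,0,0.12,0],[0.02,0,0.12,0]]
  ]
}}

```text
clock: 14.8
eef_pos: [0.6388, -0.3464, 0.0682]
tcp_rot: [0.991, -0.134, -0.005, -0.002]
force: [-0.0, -0.1, -1.3]
finger_gap: 0.292
gripper_force: 8.0
```

```bash
python3 t.py "(.65,-.26,.046,-15.2),"; python3 - <<'E'
from h import *
W=cloud(load('top0')); m=(W[...,2]>.01)&(abs(W[...,0]-.68)<.09)&(W[...,1]>-.36)&(W[...,1]<-.19); print('clutter',W[m].round(3)[:5],m.sum(), W[m].min(0) if m.sum() else '')
E
```

```text
t 14.8 p [ 0.6388 -0.3464  0.0682] yaw -15.38 tiltz [-0.0088  0.0044 -1.    ] F [-0.  -0.1 -1.3] gap 0.292 gf 8.0 q [ 0.45  1.03 -0.04  1.32  0.04  0.8  -1.44]
(0.65, -0.26, 0.046, -15.2) -> [-11.9 -86.3  22.4] turn -0.18
clutter [[ 0.77  -0.191  0.015]
 [ 0.769 -0.193  0.015]
 [ 0.769 -0.195  0.015]
 [ 0.769 -0.196  0.015]
 [ 0.767 -0.19   0.016]] 44 [ 0.73721676 -0.1964637   0.01014662]
```

{"fn": "servo_tool", "kwargs": {
  "deltas": [
    [[0,-0.025,0.01,0],[0,-0.05,0.018,0],[0,-0.05,0.018,0],[0,-0.05,0.018,0],[0,-0.05,0.018,0]]
  ]
}}

```text
clock: 15.3
eef_pos: [0.6556, -0.3022, 0.0566]
tcp_rot: [0.991, -0.135, 0.001, 0.001]
force: [0.2, -1.3, -1.3]
finger_gap: 0.292
gripper_force: 8.0
```

```bash
python3 t.py ""
```

```text
t 15.3 p [ 0.6556 -0.3022  0.0566] yaw -15.48 tiltz [ 0.0013 -0.0025 -1.    ] F [ 0.2 -1.3 -1.3] gap 0.292 gf 8.0 q [ 0.38  1.03 -0.02  1.36  0.03  0.75 -1.5 ]
```

Now lower with a drag along tool +x so that the low edge is levelled by the table.

{"fn": "servo_tool", "kwargs": {
  "deltas": [
    [[0.005,0,0.006,0],[0.012,0,0.012,0],[0.018,0,0.014,0],[0.024,0,0.016,0],[0.03,0,0.018,0]]
  ],
  "squeeze": 5
}}

```text
clock: 15.8
eef_pos: [0.6845, -0.3082, 0.0367]
tcp_rot: [0.991, -0.134, -0.0, -0.0]
force: [-0.3, -0.4, 0.2]
finger_gap: 0.292
gripper_force: 5.0
```

```bash
python3 t.py ""
```

```text
t 15.8 p [ 0.6845 -0.3082  0.0367] yaw -15.41 tiltz [-9.e-04  3.e-04 -1.e+00] F [-0.3 -0.4  0.2] gap 0.292 gf 5.0 q [ 0.37  1.1  -0.03  1.24  0.03  0.8  -1.5 ]
```

{"fn": "servo_tool", "kwargs": {
  "deltas": [
    [[0.006,0,0.002,0],[0.012,0,0.0035,0],[0.018,0,0.005,0],[0.023,0,0.006,0],[0.023,0,0.006,0]]
  ]
}}

```text
clock: 16.3
eef_pos: [0.7074, -0.3143, 0.0312]
tcp_rot: [0.991, -0.134, 0.001, 0.0]
force: [-0.4, 0.1, -1.5]
finger_gap: 0.294
gripper_force: 5.0
```

```bash
python3 t.py ""; python3 -c "
from tilt import *
for n in('scene','top'): grab(n,n+'3'); tilt(n+'3',(.706,-.314,.022),zr=(-.01,.04))
f=load('scene3')['frame'][120:290,40:250]; cv2.imwrite('pics/c5.png',cv2.resize(f,None,fx=3.5,fy=3.5,interpolation=cv2.INTER_CUBIC))
"
```

```text
t 16.3 p [ 0.7074 -0.3143  0.0312] yaw -15.39 tiltz [ 1.1e-03 -3.0e-04 -1.0e+00] F [-0.4  0.1 -1.5] gap 0.294 gf 5.0 q [ 0.37  1.14 -0.02  1.14  0.03  0.86 -1.5 ]
scene3 657 482 n [-0.043  0.011  0.999] tilt 2.5 az 165.5 mean [ 0.7293 -0.2966  0.0273] min [ 0.677 -0.356  0.024] max [ 0.76  -0.264  0.03 ]
top3 1149 687 n [-0.038  0.012  0.999] tilt 2.3 az 162.0 mean [ 0.6899 -0.3066  0.0267] min [ 0.659 -0.36   0.025] max [ 0.742 -0.264  0.029]
```

View pics/c5.png

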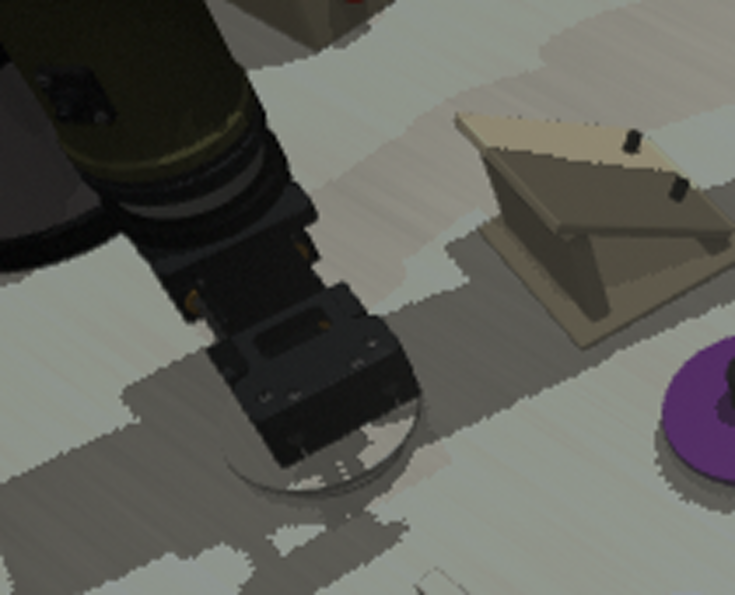

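{"fn": "servo_tool", "kwargs": {
  "deltas": [
    [[0,0,0.001,0],[0,0,0.002,0],[0,0,0.002,0]]
  ]
}}

```text
clock: 16.7
eef_pos: [0.7071, -0.3144, 0.0299]
tcp_rot: [0.991, -0.134, 0.001, 0.0]
force: [1.4, -1.1, 1.1]
finger_gap: 0.289
gripper_force: 5.0
```

{"fn": "servo_tool", "kwargs": {
  "deltas": [
    [[0,0,0,0],[0,0,0,0],[0,0,0,0]]
  ],
  "grip": 0.5
}}

```text
clock: 17.0
eef_pos: [0.7061, -0.3141, 0.0291]
tcp_rot: [0.991, -0.134, -0.0, -0.0]
force: [0.2, 0.2, -0.3]
finger_gap: 0.497
gripper_force: 0.0
```

```bash
cat >> tilt.py <<'E'
def lidc(tags,c,z,r=.05,tol=.003):
    Q=[]
    for t in tags:
        W=cloud(load(t)); m=(abs(W[...,2]-z)<tol)&(np.hypot(W[...,0]-c[0],W[...,1]-c[1])<.075); P=W[m]
        # boundary: outermost points per angular bin
        a=np.round(np.degrees(np.arctan2(P[:,1]-c[1],P[:,0]-c[0]))/6); rr=np.hypot(P[:,0]-c[0],P[:,1]-c[1])
        for b in np.unique(a):
            i=np.where(a==b)[0]; j=i[np.argmax(rr[i])]
            if rr[j]>.035: Q.append(P[j])
    Q=np.array(Q); from scipy.optimize import least_squares
    s=least_squares(lambda p:np.hypot(Q[:,0]-p[0],Q[:,1]-p[1])-r,c,loss='soft_l1',f_scale=.001)
    print('lid centre',s.x.round(4),len(Q),'resid',np.abs(s.fun).mean().round(5))
E
python3 t.py ""; python3 -c "
from tilt import *
for n in('scene','top'): grab(n,n+'4'); tilt(n+'4',(.706,-.314,.022),zr=(-.01,.04)); lidc([n+'4'],(.706,-.314),.025)
lidc(['scene4','top4'],(.706,-.314),.025)
"
```

```text
t 17.0 p [ 0.7061 -0.3141  0.0291] yaw -15.41 tiltz [-9.e-04  2.e-04 -1.e+00] F [ 0.2  0.2 -0.3] gap 0.497 gf 0.0 q [ 0.37  1.14 -0.02  1.15  0.03  0.86 -1.5 ]
scene4 625 446 n [0.007 0.001 1.   ] tilt 0.4 az 4.4 mean [ 0.7318 -0.2997  0.0253] min [ 0.678 -0.358  0.024] max [ 0.76  -0.264  0.027]
lid centre [ 0.7101 -0.3142] 33 resid 0.00048
top4 1083 624 n [0.002 0.002 1.   ] tilt 0.2 az 47.4 mean [ 0.6876 -0.3078  0.0259] min [ 0.659 -0.36   0.025] max [ 0.742 -0.265  0.027]
lid centre [ 0.7084 -0.3143] 40 resid 0.00155
lid centre [ 0.7092 -0.3143] 73 resid 0.00127
```

{"fn": "servo_tool", "kwargs": {
  "deltas": [
    [[0.003,0.001,0.001,0],[0.003,0.001,0.001,0],[0.003,0.001,0.001,0]]
  ]
}}

```text
clock: 17.4
eef_pos: [0.7092, -0.316, 0.0282]
tcp_rot: [0.991, -0.134, -0.0, 0.0]
force: [0.9, -0.4, -0.3]
finger_gap: 0.499
gripper_force: 0.0
```

{"fn": "servo_tool", "kwargs": {
  "deltas": [
    [[0,0,0,0],[0,0,0,0],[0,0,0,0],[0,0,0,0]]
  ],
  "grip": 0,
  "squeeze": 40
}}

```text
clock: 17.8
eef_pos: [0.7092, -0.3159, 0.0283]
tcp_rot: [0.991, -0.134, 0.0, -0.0]
force: [-0.1, -0.1, -0.8]
finger_gap: 0.283
gripper_force: 40.0
```

{"fn": "servo_tool", "kwargs": {
  "deltas": [
    [[0,0,-0.02,0],[0,0,-0.06,0],[0,0,-0.11,0],[0,0,-0.16,0],[0,0,-0.21,0]]
  ]
}}

```text
clock: 18.3
eef_pos: [0.7089, -0.316, 0.2421]
tcp_rot: [0.991, -0.134, 0.001, 0.0]
force: [0.8, 0.3, -1.0]
finger_gap: 0.285
gripper_force: 40.0
```

```bash
python3 t.py "(.58,-.25,.28,-15.2),(.50,-.1,.28,18.2),(.548,.0384,.28,18.2),"
```

```text
t 18.3 p [ 0.7089 -0.316   0.2421] yaw -15.41 tiltz [ 1.1e-03 -6.0e-04 -1.0e+00] F [ 0.8  0.3 -1. ] gap 0.285 gf 40.0 q [ 0.37  0.93 -0.02  0.99  0.01  1.22 -1.49]
(0.58, -0.25, 0.28, -15.2) -> [-141.7  -29.4  -38.1] turn -0.21
(0.5, -0.1, 0.28, 18.2) -> [-116.5 -123.8    0. ] turn -33.4
(0.548, 0.0384, 0.28, 18.2) -> [  88.8 -116.5    0. ] turn 0.0
```

{"fn": "servo_tool", "kwargs": {
  "deltas": [
    [[-0.03,-0.006,-0.015,0],[-0.065,-0.012,-0.03,0],[-0.1,-0.018,-0.038,0],[-0.135,-0.026,-0.038,0],[-0.142,-0.03,-0.038,0]]
  ]
}}

```text
clock: 18.8
eef_pos: [0.576, -0.2479, 0.2782]
tcp_rot: [0.991, -0.134, -0.001, -0.0]
force: [0.0, -0.4, -1.6]
finger_gap: 0.283
gripper_force: 40.0
```

{"fn": "servo_tool", "kwargs": {
  "deltas": [
    [[-0.03,-0.03,0,-8],[-0.06,-0.06,0,-16],[-0.09,-0.09,0,-24],[-0.115,-0.12,0,-32],[-0.116,-0.124,0,-33.6]]
  ]
}}

```text
clock: 19.3
eef_pos: [0.5, -0.0939, 0.2776]
tcp_rot: [0.987, 0.163, 0.0, -0.001]
force: [0.5, -0.4, -1.2]
finger_gap: 0.284
gripper_force: 40.0
```

```bash
python3 t.py "(.548,.0384,.28,18.2),"
```

```text
t 19.3 p [ 0.5    -0.0939  0.2776] yaw 18.78 tiltz [-2.0e-04  2.6e-03 -1.0e+00] F [ 0.5 -0.4 -1.2] gap 0.284 gf 40.0 q [ 0.23  0.49 -0.21  1.86  0.13  0.81 -1.29]
(0.548, 0.0384, 0.28, 18.2) -> [  88.1 -109.8   -2.1] turn 0.58
```

{"fn": "servo_tool", "kwargs": {
  "deltas": [
    [[0.022,-0.027,0,0.4],[0.044,-0.055,0,0.4],[0.066,-0.083,0,0.4],[0.087,-0.11,0,0.4],[0.087,-0.11,0,0.4]]
  ]
}}

```text
clock: 19.8
eef_pos: [0.5523, 0.0389, 0.2773]
tcp_rot: [0.987, 0.158, 0.002, -0.002]
force: [-1.1, 0.1, -1.4]
finger_gap: 0.284
gripper_force: 40.0
```

{"fn": "servo_tool", "kwargs": {
  "deltas": [
    [[0,0,0,0],[0,0,0.03,0],[0,0,0.06,0],[0,0,0.09,0],[0,0,0.11,0]]
  ]
}}

```text
clock: 20.3
eef_pos: [0.5492, 0.03, 0.1649]
tcp_rot: [0.988, 0.153, -0.001, 0.001]
force: [-0.5, -0.2, -1.5]
finger_gap: 0.286
gripper_force: 40.0
```

{"fn": "servo_tool", "kwargs": {
  "deltas": [
    [[0,0,0,0],[0,0,0,0],[0,0,0,0]]
  ]
}}

```text
clock: 20.6
eef_pos: [0.5508, 0.032, 0.1677]
tcp_rot: [0.988, 0.154, 0.001, 0.0]
force: [0.1, 1.1, -1.3]
finger_gap: 0.284
gripper_force: 40.0
```

```bash
python3 t.py "(.548,.0384,.117,18.2),"; python3 -c "
from tilt import *
for n in('scene','top'): grab(n,n+'5'); tilt(n+'5',(.548,.0384,.164),zr=(-.02,.03))
lidc(['scene5'],(.548,.0384),.164);lidc(['top5'],(.548,.0384),.164);
"
```

```text
t 20.6 p [0.5508 0.032  0.1677] yaw 17.72 tiltz [ 2.9e-03 -2.0e-04 -1.0e+00] F [ 0.1  1.1 -1.3] gap 0.284 gf 40.0 q [-0.05  0.69 -0.16  1.86  0.18  0.6  -1.58]
(0.548, 0.0384, 0.117, 18.2) -> [-0.9 -7.  50.7] turn -0.48
scene5 1784 1501 n [-0.002 -0.     1.   ] tilt 0.1 az -173.8 mean [0.5641 0.0385 0.1648] min [ 0.508 -0.017  0.164] max [0.602 0.082 0.166]Traceback (most recent call last):
  File "<string>", line 3, in <module>
    for n in('scene','top'): grab(n,n+'5'); tilt(n+'5',(.548,.0384,.164),zr=(-.02,.03))
                                            ~~~~^^^^^^^^^^^^^^^^^^^^^^^^^^^^^^^^^^^^^^^
  File "tilt.py", line 7, in tilt
    a,b,e=P[rng.choice(len(P),3,False)]; q=np.cross(b-a,e-a); l=np.linalg.norm(q)
            ~~~~~~~~~~^^^^^^^^^^^^^^^^
  File "numpy/random/_generator.pyx", line 864, in numpy.random._generator.Generator.choice
ValueError: a must be a positive integer unless no samples are taken
```

{"fn": "servo_tool", "kwargs": {
  "deltas": [
    [[-0.001,-0.006,0.01,-0.4],[-0.001,-0.006,0.025,-0.4],[-0.001,-0.006,0.036,-0.4],[-0.001,-0.006,0.036,-0.4],[-0.001,-0.006,0.036,-0.4]]
  ]
}}

```text
clock: 21.2
eef_pos: [0.5467, 0.0382, 0.1301]
tcp_rot: [0.987, 0.158, -0.0, 0.0]
force: [0.3, -1.5, -0.4]
finger_gap: 0.28
gripper_force: 40.0
```

{"fn": "servo_tool", "kwargs": {
  "deltas": [
    [[0,0,0,0],[0,0,0,0],[0,0,0,0]]
  ]
}}

```text
clock: 21.5
eef_pos: [0.5471, 0.0381, 0.1307]
tcp_rot: [0.987, 0.158, 0.0, 0.0]
force: [-0.0, 0.4, -0.9]
finger_gap: 0.284
gripper_force: 40.0
```

```bash
python3 t.py "(.548,.0384,.117,18.2),"; python3 -c "
from tilt import *
grab('scene','scene6'); lidc(['scene6'],(.548,.0384),.126); lidc(['scene6'],(.548,.0384),.130)"
```

```text
t 21.5 p [0.5471 0.0381 0.1307] yaw 18.18 tiltz [ 9.e-04  0.e+00 -1.e+00] F [-0.   0.4 -0.9] gap 0.284 gf 40.0 q [-0.07  0.75 -0.14  1.9   0.2   0.51 -1.6 ]
(0.548, 0.0384, 0.117, 18.2) -> [ 0.9 -0.  13.7] turn -0.02
lid centre [0.5491 0.0392] 50 resid 0.00167
lid centre [0.5488 0.0392] 50 resid 0.00193
```

{"fn": "servo_tool", "kwargs": {
  "deltas": [
    [[0.0008,0,0.004,0],[0.0008,0,0.008,0],[0.0008,0,0.012,0],[0.0008,0,0.015,0],[0.0008,0,0.016,0]]
  ]
}}

```text
clock: 22.05
eef_pos: [0.5477, 0.0382, 0.1139]
tcp_rot: [0.987, 0.158, -0.0, 0.0]
force: [-0.1, -0.7, -0.5]
finger_gap: 0.282
gripper_force: 40.0
```

{"fn": "servo_tool", "kwargs": {
  "deltas": [
    [[0,0,0.001,0],[0,0,0.002,0],[0,0,0.002,0]]
  ]
}}

```text
clock: 22.35
eef_pos: [0.5483, 0.0381, 0.1127]
tcp_rot: [0.987, 0.158, 0.001, 0.0]
force: [0.6, -0.3, 0.4]
finger_gap: 0.283
gripper_force: 40.0
```

```bash
python3 t.py "(.548,.0384,.1013,18.2),"
```

```text
t 22.35 p [0.5483 0.0381 0.1127] yaw 18.18 tiltz [ 1.5e-03 -3.0e-04 -1.0e+00] F [ 0.6 -0.3  0.4] gap 0.283 gf 40.0 q [-0.08  0.78 -0.13  1.9   0.2   0.47 -1.61]
(0.548, 0.0384, 0.1013, 18.2) -> [-0.2 -0.4 11.4] turn -0.02
```

{"fn": "servo_tool", "kwargs": {
  "deltas": [
    [[0,0,0.001,0],[0,0,0.002,0],[0,0,0.003,0],[0,0,0.004,0],[0,0,0.004,0]]
  ]
}}

```text
clock: 22.85
eef_pos: [0.5489, 0.0383, 0.1097]
tcp_rot: [0.987, 0.158, 0.002, 0.0]
force: [0.8, -1.3, 7.4]
finger_gap: 0.285
gripper_force: 40.0
```

{"fn": "servo_tool", "kwargs": {
  "deltas": [
    [[0,0,0.001,0],[0,0,0.002,0],[0,0,0.003,0],[0,0,0.003,0]]
  ]
}}

```text
clock: 23.25
eef_pos: [0.5483, 0.0383, 0.1057]
tcp_rot: [0.987, 0.158, 0.001, 0.0]
force: [1.7, -0.7, 1.9]
finger_gap: 0.28
gripper_force: 40.0
```

```bash
python3 t.py "(.548,.0384,.1013,18.2),"
```

```text
t 23.25 p [0.5483 0.0383 0.1057] yaw 18.19 tiltz [ 1.7e-03  1.0e-04 -1.0e+00] F [ 1.7 -0.7  1.9] gap 0.28 gf 40.0 q [-0.08  0.79 -0.13  1.91  0.21  0.46 -1.61]
(0.548, 0.0384, 0.1013, 18.2) -> [-0.3 -0.2  4.4] turn -0.01
```

Passing the balls; press on to home.

{"fn": "servo_tool", "kwargs": {
  "deltas": [
    [[0,0,0.001,0],[0,0,0.002,0],[0,0,0.003,0],[0,0,0.004,0],[0,0,0.005,0]]
  ]
}}

```text
clock: 23.75
eef_pos: [0.5475, 0.0382, 0.1011]
tcp_rot: [0.987, 0.158, -0.0, 0.0]
force: [-2.2, -1.7, 16.9]
finger_gap: 0.282
gripper_force: 40.0
```

{"fn": "servo_tool", "kwargs": {
  "deltas": [
    [[0,0,0.001,0],[0,0,0.002,0],[0,0,0.002,0]]
  ]
}}

```text
clock: 24.05
eef_pos: [0.5475, 0.0382, 0.101]
tcp_rot: [0.987, 0.158, 0.0, 0.0]
force: [-3.3, -1.7, 24.7]
finger_gap: 0.281
gripper_force: 40.0
```

```bash
python3 t.py "(.548,.0384,.1013,18.2),"; python3 -c "
from tilt import *
grab('scene','scene7'); tilt('scene7',(.548,.0384,.098),zr=(-.015,.03),rad=.05)"
```

```text
t 24.05 p [0.5475 0.0382 0.101 ] yaw 18.18 tiltz [ 1.e-03 -7.e-04 -1.e+00] F [-3.3 -1.7 24.7] gap 0.281 gf 40.0 q [-0.08  0.8  -0.12  1.91  0.21  0.44 -1.61]
(0.548, 0.0384, 0.1013, 18.2) -> [ 0.5 -0.1 -0.3] turn -0.02
scene7 1481 1160 n [0.002 0.002 1.   ] tilt 0.2 az 34.6 mean [0.5632 0.046  0.0982] min [ 0.502 -0.011  0.097] max [0.598 0.088 0.099]
```

{"fn": "servo_tool", "kwargs": {
  "deltas": [
    [[0,0,-0.002,0],[0,0,-0.003,0]]
  ]
}}

```text
clock: 24.3
eef_pos: [0.5474, 0.0382, 0.1015]
tcp_rot: [0.987, 0.158, -0.0, 0.0]
force: [1.3, -1.3, -2.9]
finger_gap: 0.285
gripper_force: 40.0
```

{"fn": "servo_tool", "kwargs": {
  "deltas": [
    [[0,0,0,0],[0,0,0,0],[0,0,0,0],[0,0,0,0]]
  ],
  "grip": 0.5
}}

```text
clock: 24.7
eef_pos: [0.5473, 0.0386, 0.101]
tcp_rot: [0.987, 0.158, -0.0, -0.0]
force: [-0.1, -0.3, 0.3]
finger_gap: 0.503
gripper_force: 0.0
```

{"fn": "servo_tool", "kwargs": {
  "deltas": [
    [[0,0,-0.02,0],[0,0,-0.055,0],[0,0,-0.1,0],[0,0,-0.14,0],[0,0,-0.165,0]]
  ],
  "squeeze": 5
}}

```text
clock: 25.2
eef_pos: [0.5484, 0.0386, 0.2693]
tcp_rot: [0.987, 0.158, 0.002, -0.0]
force: [0.0, 0.3, 0.5]
finger_gap: 0.5
gripper_force: 0.0
```

{"fn": "servo_tool", "kwargs": {
  "deltas": [
    [[0.02,0,0,8],[0.04,0,0,16],[0.06,0,0,24],[0.08,0,0,32],[0.1,0,0,40]]
  ]
}}

```text
clock: 25.7
eef_pos: [0.6429, 0.07, 0.2661]
tcp_rot: [0.981, -0.192, -0.0, 0.0]
force: [0.0, 0.5, -0.5]
finger_gap: 0.502
gripper_force: 0.0
```

{"fn": "servo_tool", "kwargs": {
  "deltas": [
    [[0,0,0,8],[0,0,0,16],[0,0,0,24],[0,0,0,32],[0,0,0,40]]
  ],
  "grip": 0.3
}}

```text
clock: 26.2
eef_pos: [0.6422, 0.0697, 0.266]
tcp_rot: [0.857, -0.516, -0.001, -0.0]
force: [-0.6, 0.4, 0.3]
finger_gap: 0.3
gripper_force: 0.0
```

{"fn": "servo_tool", "kwargs": {
  "deltas": [
    [[0,0,0,8],[0,0,0,10],[0,0,0,10],[0,0,0,10]]
  ]
}}

```text
clock: 26.6
eef_pos: [0.6423, 0.0701, 0.2659]
tcp_rot: [0.811, -0.586, -0.0, 0.0]
force: [-0.4, 0.2, 0.2]
finger_gap: 0.3
gripper_force: 0.0
```

```bash
python3 t.py "(.6788,.0814,.26,-71.8),(.6788,.0814,.189,-71.8)"; python3 -c "
from tilt import *
grab('top','top8'); tilt('top8',(.548,.0384,.098),zr=(-.015,.02),rad=.05)
d=grab('scene','scene8'); W=cloud(d); im=d['frame'].astype(int); m=(im[...,2]>im[...,1]+70)&(W[...,2]>.12)&(W[...,0]<.75); print(m.sum(),np.median(W[m],0).round(4))"
```

```text
t 26.6 p [0.6423 0.0701 0.2659] yaw -71.7 tiltz [-9.e-04 -1.e-04 -1.e+00] F [-0.4  0.2  0.2] gap 0.3 gf 0.0 q [-0.44  0.74  0.52  1.48 -0.4   1.02 -2.65]
(0.6788, 0.0814, 0.26, -71.8) -> [  0.7 -38.3   5.8] turn 0.1
(0.6788, 0.0814, 0.189, -71.8) -> [ 0.  0. 71.] turn 0.0
top8 2772 1832 n [0.001 0.003 1.   ] tilt 0.2 az 80.2 mean [0.5457 0.0377 0.0993] min [ 0.499 -0.011  0.098] max [0.595 0.088 0.101]
134 [0.6786 0.0889 0.2042]
```

{"fn": "servo_tool", "kwargs": {
  "deltas": [
    [[0,0,0,-8],[0,0,0,-16],[0,0,0,-24],[0,0,0,-32],[0,0,0,-40]]
  ]
}}

```text
clock: 27.2
eef_pos: [0.6426, 0.0693, 0.2665]
tcp_rot: [0.963, -0.271, 0.0, -0.0]
force: [1.2, -0.7, -1.1]
finger_gap: 0.301
gripper_force: 0.0
```

{"fn": "servo_tool", "kwargs": {
  "deltas": [
    [[0,0,0,-8],[0,0,0,-16],[0,0,0,-24],[0,0,0,-32],[0,0,0,-40]]
  ]
}}

```text
clock: 27.7
eef_pos: [0.6426, 0.0692, 0.2666]
tcp_rot: [0.997, 0.074, 0.0, -0.0]
force: [-0.9, -0.3, -0.5]
finger_gap: 0.302
gripper_force: 0.0
```

{"fn": "servo_tool", "kwargs": {
  "deltas": [
    [[0,0,0,-8],[0,0,0,-16],[0,0,0,-24],[0,0,0,-32],[0,0,0,-40]]
  ]
}}

```text
clock: 28.2
eef_pos: [0.6427, 0.0691, 0.2667]
tcp_rot: [0.912, 0.411, 0.0, -0.0]
force: [0.1, -0.4, 0.1]
finger_gap: 0.302
gripper_force: 0.0
```

{"fn": "servo_tool", "kwargs": {
  "deltas": [
    [[0,0,0,-8],[0,0,0,-16],[0,0,0,-24],[0,0,0,-32],[0,0,0,-40]]
  ]
}}

```text
clock: 28.7
eef_pos: [0.6427, 0.0691, 0.2668]
tcp_rot: [0.716, 0.698, 0.0, 0.0]
force: [0.0, -0.1, -0.8]
finger_gap: 0.303
gripper_force: 0.0
```

{"fn": "servo_tool", "kwargs": {
  "deltas": [
    [[0,0,0,-8],[0,0,0,-16],[0,0,0,-20],[0,0,0,-20]]
  ]
}}

```text
clock: 29.1
eef_pos: [0.6427, 0.069, 0.2666]
tcp_rot: [0.587, 0.81, 0.0, 0.0]
force: [-0.4, -0.5, 1.1]
finger_gap: 0.298
gripper_force: 0.0
```

```bash
python3 t.py "(.6788,.0814,.26,108.2),(.6788,.0814,.189,108.2)"
```

```text
t 29.1 p [0.6427 0.069  0.2666] yaw 108.17 tiltz [ 6.e-04  7.e-04 -1.e+00] F [-0.4 -0.5  1.1] gap 0.298 gf 0.0 q [ 0.02  0.71 -0.38  1.46  0.29  1.03 -0.11]
(0.6788, 0.0814, 0.26, 108.2) -> [ 0.6 38.2  6.7] turn -0.03
(0.6788, 0.0814, 0.189, 108.2) -> [ 0.  0. 71.] turn 0.0
```

{"fn": "servo_tool", "kwargs": {
  "deltas": [
    [[0,0.02,0,0],[0,0.038,0,0],[0,0.038,0,0],[0,0.038,0,0],[0,0.038,0,0]]
  ]
}}

```text
clock: 29.6
eef_pos: [0.678, 0.081, 0.2663]
tcp_rot: [0.587, 0.81, -0.0, -0.0]
force: [-0.0, -1.0, 0.4]
finger_gap: 0.297
gripper_force: 0.0
```

{"fn": "servo_tool", "kwargs": {
  "deltas": [
    [[0,0,0.02,0],[0,0,0.035,0],[0,0,0.035,0],[0,0,0.035,0],[0,0,0.035,0]]
  ]
}}

```text
clock: 30.1
eef_pos: [0.6791, 0.0815, 0.2325]
tcp_rot: [0.587, 0.81, 0.001, 0.001]
force: [0.3, -0.1, -0.4]
finger_gap: 0.301
gripper_force: 0.0
```

```bash
python3 t.py "(.6788,.0814,.189,108.2),"
```

```text
t 30.1 p [0.6791 0.0815 0.2325] yaw 108.18 tiltz [ 1.8e-03  3.0e-04 -1.0e+00] F [ 0.3 -0.1 -0.4] gap 0.301 gf 0.0 q [-0.01  0.79 -0.37  1.37  0.3   1.03 -0.11]
(0.6788, 0.0814, 0.189, 108.2) -> [ 0.  -0.4 43.5] turn -0.02
```

{"fn": "servo_tool", "kwargs": {
  "deltas": [
    [[0,-0.0005,0.012,0],[0,-0.0005,0.024,0],[0,-0.0005,0.036,0],[0,-0.0005,0.043,0],[0,-0.0005,0.043,0]]
  ]
}}

```text
clock: 30.6
eef_pos: [0.6772, 0.081, 0.1864]
tcp_rot: [0.586, 0.81, -0.001, -0.001]
force: [-1.0, -0.6, 0.3]
finger_gap: 0.301
gripper_force: 0.0
```

```bash
python3 t.py ""; python3 - <<'E'
import numpy as np
q0=2.268
f=lambda q:np.array([-124*np.cos(q),124*np.sin(q)])
for i in range(0,16,5):
    a=q0-.125*i
    print([[0,*(( f(a-.125*k)-f(a))*[1,-1]).round(0),0] for k in range(1,6)], 'q',a-.625, 'bar x,z',58+f(a-.625)[0],104.5+f(a-.625)[1])
E
```

```text
t 30.6 p [0.6772 0.081  0.1864] yaw 108.21 tiltz [-3.2e-03 -8.0e-04 -1.0e+00] F [-1.  -0.6  0.3] gap 0.301 gf 0.0 q [-0.01  0.84 -0.35  1.42  0.32  0.94 -0.13]
[[0, np.float64(-12.0), np.float64(-9.0), 0], [0, np.float64(-26.0), np.float64(-17.0), 0], [0, np.float64(-40.0), np.float64(-23.0), 0], [0, np.float64(-55.0), np.float64(-27.0), 0], [0, np.float64(-71.0), np.float64(-29.0), 0]] q 1.6429999999999998 bar x,z 66.94547806548488 228.17691143531977
[[0, np.float64(-15.0), np.float64(-0.0), 0], [0, np.float64(-31.0), np.float64(2.0), 0], [0, np.float64(-46.0), np.float64(5.0), 0], [0, np.float64(-60.0), np.float64(11.0), 0], [0, np.float64(-74.0), np.float64(18.0), 0]] q 1.0179999999999998 bar x,z -7.108570809053532 210.0313887296214
[[0, np.float64(-13.0), np.float64(9.0), 0], [0, np.float64(-24.0), np.float64(19.0), 0], [0, np.float64(-34.0), np.float64(31.0), 0], [0, np.float64(-43.0), np.float64(44.0), 0], [0, np.float64(-49.0), np.float64(58.0), 0]] q 0.3929999999999998 bar x,z -56.546777445157716 151.98721698446337
[[0, np.float64(-5.0), np.float64(15.0), 0], [0, np.float64(-8.0), np.float64(30.0), 0], [0, np.float64(-9.0), np.float64(45.0), 0], [0, np.float64(-9.0), np.float64(61.0), 0], [0, np.float64(-6.0), np.float64(76.0), 0]] q -0.2320000000000002 bar x,z -62.67785312333655 75.98937451506175
```

{"fn": "servo_tool", "kwargs": {
  "deltas": [
    [[0,-0.012,-0.009,0],[0,-0.026,-0.017,0],[0,-0.04,-0.023,0],[0,-0.055,-0.027,0],[0,-0.071,-0.029,0]]
  ]
}}

```text
clock: 31.1
eef_pos: [0.6118, 0.0597, 0.2187]
tcp_rot: [0.586, 0.81, 0.002, 0.001]
force: [1.0, 1.0, 0.4]
finger_gap: 0.304
gripper_force: 0.5
```

```bash
python3 t.py ""; python3 -c "
from h import *
for n in('scene','top'):
  d=grab(n,n+'9'); W=cloud(d); im=d['frame'].astype(int); m=(im[...,2]>im[...,1]+60)&(W[...,2]>.12)&(W[...,0]<.75); print(m.sum(),np.median(W[m],0).round(4) if m.sum() else '')"
```

```text
t 31.1 p [0.6118 0.0597 0.2187] yaw 108.2 tiltz [ 0.004   0.0012 -1.    ] F [1.  1.  0.4] gap 0.304 gf 0.5 q [ 0.03  0.71 -0.37  1.62  0.32  0.87 -0.14]
0 
0
```

{"fn": "servo_tool", "kwargs": {
  "deltas": [
    [[0,-0.015,0,0],[0,-0.031,0.002,0],[0,-0.046,0.005,0],[0,-0.06,0.011,0],[0,-0.074,0.018,0]]
  ]
}}

```text
clock: 31.7
eef_pos: [0.5416, 0.0364, 0.1995]
tcp_rot: [0.586, 0.81, 0.001, 0.001]
force: [-0.3, 1.0, 0.7]
finger_gap: 0.303
gripper_force: 0.3
```

{"fn": "servo_tool", "kwargs": {
  "deltas": [
    [[0,0,0,0],[0,0,0,0]]
  ]
}}

```text
clock: 31.9
eef_pos: [0.5415, 0.0364, 0.1994]
tcp_rot: [0.586, 0.81, 0.0, 0.0]
force: [-0.4, 0.6, 0.7]
finger_gap: 0.3
gripper_force: 0.0
```

```bash
python3 t.py ""; python3 -c "
from h import *
d=grab('scene','scene10'); f=d['frame'][130:330,240:480]; cv2.imwrite('pics/c6.png',cv2.resize(f,None,fx=3,fy=3,interpolation=cv2.INTER_CUBIC))"
```

```text
t 31.9 p [0.5415 0.0364 0.1994] yaw 108.21 tiltz [ 9.e-04  3.e-04 -1.e+00] F [-0.4  0.6  0.7] gap 0.3 gf 0.0 q [ 0.07  0.65 -0.36  1.85  0.34  0.7  -0.17]
```

View pics/c6.png

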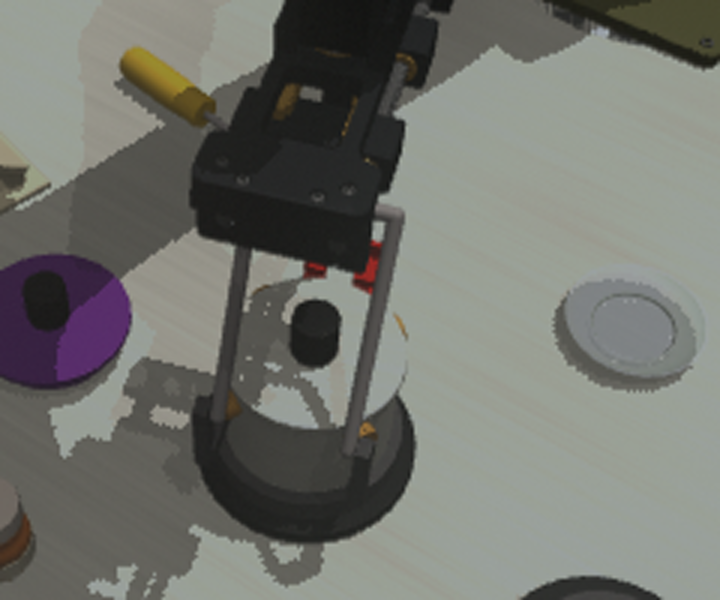

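{"fn": "servo_tool", "kwargs": {
  "deltas": [
    [[0,-0.013,0.009,0],[0,-0.024,0.019,0],[0,-0.034,0.031,0],[0,-0.043,0.044,0],[0,-0.049,0.058,0]]
  ]
}}

```text
clock: 32.45
eef_pos: [0.4953, 0.0212, 0.1413]
tcp_rot: [0.586, 0.81, 0.001, 0.001]
force: [0.1, -0.4, 0.5]
finger_gap: 0.303
gripper_force: 0.2
```

{"fn": "servo_tool", "kwargs": {
  "deltas": [
    [[0,-0.004,0.012,0],[0,-0.004,0.012,0],[0,-0.004,0.012,0]]
  ]
}}

```text
clock: 32.75
eef_pos: [0.4912, 0.0199, 0.1295]
tcp_rot: [0.586, 0.81, 0.0, 0.0]
force: [0.6, 0.3, 0.1]
finger_gap: 0.3
gripper_force: 0.0
```

{"fn": "servo_tool", "kwargs": {
  "deltas": [
    [[0,0,-0.012,0],[0,0,-0.03,0],[0,0,-0.05,0],[0,0,-0.05,0],[0,0,-0.05,0]]
  ]
}}

```text
clock: 33.25
eef_pos: [0.4909, 0.0196, 0.1798]
tcp_rot: [0.586, 0.81, 0.001, 0.001]
force: [-0.3, 0.1, 0.0]
finger_gap: 0.403
gripper_force: 0.1
```

```bash
python3 t.py ""; python3 -c "
from h import *
for n in('scene','top'):
  d=grab(n,n+'11'); W=cloud(d); im=d['frame'].astype(int); m=(im[...,2]>im[...,1]+50)&(im[...,2]>im[...,0]+50)&(W[...,2]>.112)&(np.hypot(W[...,0]-.5,W[...,1]-.03)<.1); print(m.sum(),np.median(W[m],0).round(4) if m.sum() else '')
  m=(np.hypot(W[...,0]-.49,W[...,1]-.02)<.05)&(W[...,2]>.112)&(W[...,2]<.14); print(m.sum(),np.median(W[m],0).round(4) if m.sum() else '')
f=load('scene11')['frame'][130:330,240:480]; cv2.imwrite('pics/c7.png',cv2.resize(f,None,fx=3,fy=3,interpolation=cv2.INTER_CUBIC))"
```

```text
t 33.25 p [0.4909 0.0196 0.1798] yaw 108.19 tiltz [ 1.8e-03  2.0e-04 -1.0e+00] F [-0.3  0.1  0. ] gap 0.403 gf 0.1 q [ 0.08  0.62 -0.34  2.02  0.38  0.56 -0.21]
0 
1 [0.5368 0.0367 0.126 ]
0 
0
```

View pics/c7.png

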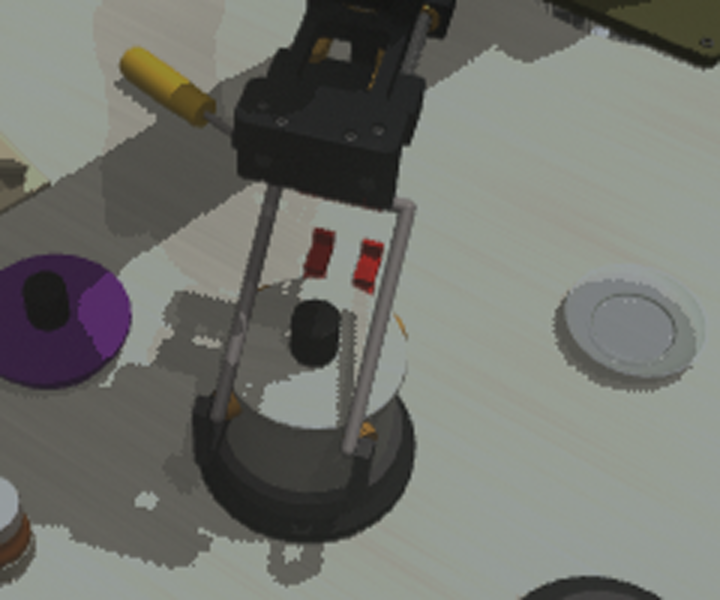

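{"fn": "servo_tool", "kwargs": {
  "deltas": [
    [[0,0.008,0,0],[0,0.016,0,0],[0,0.02,0,0],[0,0.02,0,0]]
  ],
  "grip": 0.5
}}

```text
clock: 33.75
eef_pos: [0.5098, 0.0262, 0.179]
tcp_rot: [0.586, 0.81, 0.0, -0.0]
force: [-0.4, 0.7, -1.0]
finger_gap: 0.498
gripper_force: 0.0
```

```bash
python3 t.py ""
```

```text
t 33.75 p [0.5098 0.0262 0.179 ] yaw 108.21 tiltz [ 2.e-04  3.e-04 -1.e+00] F [-0.4  0.7 -1. ] gap 0.498 gf 0.0 q [ 0.07  0.65 -0.34  1.96  0.37  0.59 -0.2 ]
```

{"fn": "servo_tool", "kwargs": {
  "deltas": [
    [[0,0,-0.012,0],[0,0,-0.03,0],[0,0,-0.055,0],[0,0,-0.08,0],[0,0,-0.08,0]]
  ]
}}

```text
clock: 34.25
eef_pos: [0.5107, 0.0261, 0.2619]
tcp_rot: [0.587, 0.81, 0.002, 0.002]
force: [1.2, -0.4, 0.7]
finger_gap: 0.5
gripper_force: 0.0
```

{"fn": "servo_tool", "kwargs": {
  "deltas": [
    [[0,0.02,0,0],[0,0.02,0,0],[0,0.02,0,0]]
  ],
  "grip": 0
}}

```text
clock: 34.55
eef_pos: [0.5272, 0.0318, 0.2583]
tcp_rot: [0.586, 0.81, -0.001, -0.001]
force: [0.0, -0.2, 0.3]
finger_gap: 0.254
gripper_force: 0.0
```

```bash
python3 t.py ""; python3 -c "
from h import *
C=np.array([.548,.0384]); a=np.radians(18.2); Rm=np.array([[np.cos(a),np.sin(a)],[-np.sin(a),np.cos(a)]])
for n in('scene','top'):
  d=grab(n,n+'12'); W=cloud(d); L=W.copy(); L[...,:2]=(W[...,:2]-C)@Rm.T
  for lo,hi in((25,40),(-40,-25),(-22,22)):
    m=(L[...,1]>lo/1e3)&(L[...,1]<hi/1e3)&(L[...,0]<.06)&(L[...,0]>-.1)&(L[...,2]>.112)&(L[...,2]<.235); P=L[m]
    if len(P)>5: i=P[:,0].argsort()[:8]; print(n,lo,len(P),'far end',np.median(P[i],0).round(4),'median',np.median(P,0).round(4))
f=load('scene12')['frame'][130:330,240:480]; cv2.imwrite('pics/c8.png',cv2.resize(f,None,fx=3,fy=3,interpolation=cv2.INTER_CUBIC))"
```

```text
t 34.55 p [0.5272 0.0318 0.2583] yaw 108.21 tiltz [-2.3e-03 -5.0e-04 -1.0e+00] F [ 0.  -0.2  0.3] gap 0.254 gf 0.0 q [ 0.11  0.56 -0.41  1.82  0.29  0.82 -0.13]
scene 25 441 far end [-0.0447  0.0312  0.1762] median [0.003  0.0337 0.146 ]
scene -40 426 far end [-0.0446 -0.0319  0.1768] median [ 0.0033 -0.0337  0.1459]
scene -22 440 far end [-0.047  -0.0041  0.1768] median [-0.0051  0.0012  0.127 ]
```

{"fn": "servo_tool", "kwargs": {
  "deltas": [
    [[0,-0.01,0,0],[0,-0.021,0.02,0],[0,-0.021,0.045,0],[0,-0.021,0.068,0],[0,-0.021,0.068,0]]
  ]
}}

```text
clock: 35.15
eef_pos: [0.5051, 0.0244, 0.1892]
tcp_rot: [0.586, 0.81, -0.002, -0.002]
force: [-0.2, -1.1, 0.5]
finger_gap: 0.007
gripper_force: 0.0
```

{"fn": "servo_tool", "kwargs": {
  "deltas": [
    [[0,0,0,0],[0,0,0,0]]
  ]
}}

```text
clock: 35.35
eef_pos: [0.5086, 0.0255, 0.1924]
tcp_rot: [0.586, 0.81, 0.001, 0.001]
force: [0.2, 0.8, -0.0]
finger_gap: -0.001
gripper_force: 0.0
```

```bash
python3 t.py "(.548-.066*.95,.0384-.066*.3123,.109,108.2),"
```

```text
t 35.35 p [0.5086 0.0255 0.1924] yaw 108.19 tiltz [ 1.8e-03  2.0e-04 -1.0e+00] F [ 0.2  0.8 -0. ] gap -0.001 gf 0.0 q [ 0.08  0.62 -0.36  1.96  0.36  0.62 -0.19]
(0.48530000000000006, 0.017788199999999994, 0.109, 108.2) -> [ -0.  -24.7  83.4] turn -0.01
```

{"fn": "servo_tool", "kwargs": {
  "deltas": [
    [[0,-0.002,0.013,0],[0,-0.009,0.027,0],[0,-0.015,0.041,0],[0,-0.02,0.055,0],[0,-0.024,0.068,0]]
  ]
}}

```text
clock: 35.85
eef_pos: [0.4862, 0.018, 0.124]
tcp_rot: [0.586, 0.81, 0.001, 0.001]
force: [0.1, -0.2, 1.0]
finger_gap: 0.005
gripper_force: 0.2
```

{"fn": "servo_tool", "kwargs": {
  "deltas": [
    [[0,-0.001,0.005,0],[0,-0.001,0.01,0],[0,-0.001,0.013,0],[0,-0.001,0.014,0],[0,-0.001,0.014,0]]
  ]
}}

```text
clock: 36.35
eef_pos: [0.485, 0.0177, 0.1098]
tcp_rot: [0.586, 0.81, 0.0, 0.001]
force: [-1.3, -0.7, 2.1]
finger_gap: 0.004
gripper_force: 1.2
```

```bash
python3 t.py "(.548-.066*.95,.0384-.066*.3123,.109,108.2),"
```

```text
t 36.35 p [0.485  0.0177 0.1098] yaw 108.2 tiltz [ 0.0013  0.     -1.    ] F [-1.3 -0.7  2.1] gap 0.004 gf 1.2 q [ 0.02  0.74 -0.24  2.09  0.47  0.36 -0.29]
(0.48530000000000006, 0.017788199999999994, 0.109, 108.2) -> [-0.   0.3  0.8] turn -0.0
```

Nearly there; press a bit further to the stop, then retreat and look.

{"fn": "servo_tool", "kwargs": {
  "deltas": [
    [[0,0,0.001,0],[0,0,0.0015,0],[0,0,0.002,0],[0,0,0.002,0]]
  ]
}}

```text
clock: 36.75
eef_pos: [0.4851, 0.0177, 0.1092]
tcp_rot: [0.586, 0.81, 0.001, 0.001]
force: [-3.8, -0.4, 19.6]
finger_gap: 0.006
gripper_force: 9.7
```

{"fn": "servo_tool", "kwargs": {
  "deltas": [
    [[0,0,-0.01,0],[0,0,-0.04,0],[0,0,-0.08,0],[0,0,-0.12,0],[0,0,-0.16,0]]
  ]
}}

```text
clock: 37.25
eef_pos: [0.4841, 0.0176, 0.2692]
tcp_rot: [0.586, 0.81, 0.0, -0.0]
force: [0.4, -0.7, -1.6]
finger_gap: 0.003
gripper_force: 0.0
```

{"fn": "servo_tool", "kwargs": {
  "deltas": [
    [[0.0,0.05,0,0],[0.0,0.1,0,0],[0.0,0.15,0,0],[0.0,0.2,0,0],[0.0,0.2,0,0]]
  ]
}}

```text
clock: 37.75
eef_pos: [0.6792, 0.0831, 0.2662]
tcp_rot: [0.586, 0.81, 0.003, 0.0]
force: [-0.5, -0.4, -0.7]
finger_gap: 0.01
gripper_force: 0.0
```

```bash
python3 t.py ""; python3 -c "
from h import *; from tilt import tilt
C=np.array([.548,.0384]); a=np.radians(18.2); Rm=np.array([[np.cos(a),np.sin(a)],[-np.sin(a),np.cos(a)]])
for n in('scene','top'):
  d=grab(n,n+'13'); W=cloud(d); L=W.copy(); L[...,:2]=(W[...,:2]-C)@Rm.T
  m=(abs(L[...,1])<.009)&(L[...,0]<-.053)&(L[...,0]>-.09)&(L[...,2]>.09)&(L[...,2]<.235); P=L[m]; print(n,'bar top',len(P),np.median(P,0).round(4),P.max(0).round(4)) if len(P) else 0
  tilt(n+'13',(.548,.0384,.098),zr=(-.015,.02),rad=.05)
f=load('scene13')['frame'][130:330,240:480]; cv2.imwrite('pics/c9.png',cv2.resize(f,None,fx=3,fy=3,interpolation=cv2.INTER_CUBIC))"
```

```text
t 37.75 p [0.6792 0.0831 0.2662] yaw 108.23 tiltz [ 0.004   0.0039 -1.    ] F [-0.5 -0.4 -0.7] gap 0.01 gf 0.0 q [ 0.01  0.76 -0.4   1.33  0.3   1.1  -0.11]
scene bar top 37 [-0.0606  0.0052  0.1078] [-0.054   0.0089  0.1119]
scene13 1337 874 n [-0.003  0.007  1.   ] tilt 0.5 az 109.6 mean [0.5495 0.057  0.0982] min [0.5   0.021 0.097] max [0.597 0.088 0.1  ]Traceback (most recent call last):
  File "<string>", line 7, in <module>
    tilt(n+'13',(.548,.0384,.098),zr=(-.015,.02),rad=.05)
    ~~~~^^^^^^^^^^^^^^^^^^^^^^^^^^^^^^^^^^^^^^^^^^^^^^^^^
  File "tilt.py", line 7, in tilt
    a,b,e=P[rng.choice(len(P),3,False)]; q=np.cross(b-a,e-a); l=np.linalg.norm(q)
            ~~~~~~~~~~^^^^^^^^^^^^^^^^
  File "numpy/random/_generator.pyx", line 864, in numpy.random._generator.Generator.choice
ValueError: a must be a positive integer unless no samples are taken
```

```bash
python3 -c "
from h import *
f=load('scene13')['frame'][130:330,240:480]; cv2.imwrite('pics/c9.png',cv2.resize(f,None,fx=3,fy=3,interpolation=cv2.INTER_CUBIC))"
```

```text
(no output)
```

View pics/c9.png

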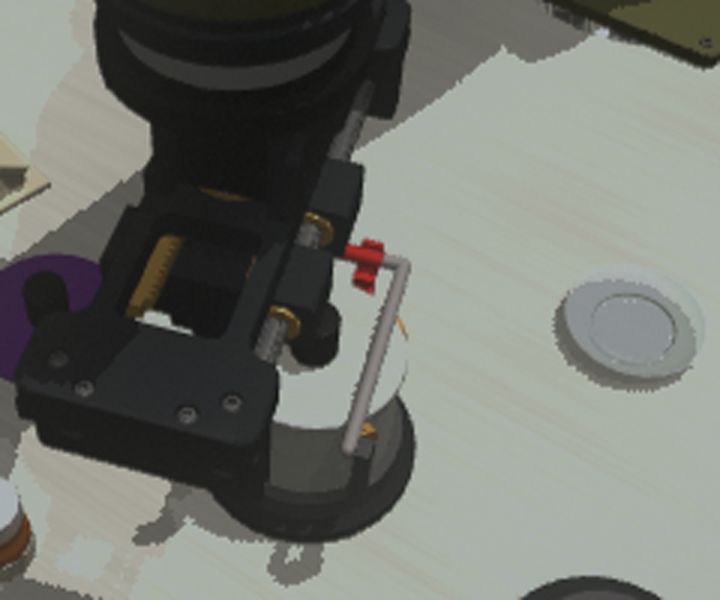

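The red bar sits in the red catch (crop ~365,255) and the lid is flush. The gripper is clear of everything, so I hand in.

{"fn": "servo_tool", "kwargs": {
  "deltas": [
    [[0,0,-0.01,0],[0,0,-0.01,0],[0,0,-0.01,0],[0,0,-0.01,0]]
  ]
}}

```text
clock: 38.25
eef_pos: [0.6739, 0.0796, 0.2779]
tcp_rot: [0.586, 0.81, -0.0, 0.0]
force: [-0.1, -0.3, 0.3]
finger_gap: 0.005
gripper_force: 0.0
```

```bash
python3 -c "
from rig import arm
print(arm.job_done())"
```

```text
the job is handed in; nothing more can be done
None
```

Handed in at about 38 s: the specimen was set on the canister floor (not re-viewed once the lid was on), the lid is snapped in flush and level, the red bar is in the catch, and I saw no contact with the other objects.

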